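# Draw standoffs from the hopper into a tray

### The job

Fill the empty tray with the standoffs from the parts hopper: stand the tray under the hopper's outlet, pull the slide gate out so that all five standoffs drop into the tray, then push the gate fully home again. Leave the tray with the standoffs standing flat under the outlet, and leave the other things on the bench where they are.

Things in the scene. Friction and masses are not known exactly. Their poses are not given: they have to be found in the camera images.
- hopper: Parts hopper fixed to the bench: round bare-metal funnel, throat 62 mm wide at z 166-200 mm, widening to a 190 mm rim at z 305-318 mm; 68 mm wide spout below it, lower end at z 85 mm; on an arm from a grey post behind (x 110-138 mm; foot plate x 77-167, y +-75, 8 mm thick). Open in front and at both sides. Origin on the bench below the spout's centre; x to the rear (post), z up.
- outlet (a point): Centre of the spout's lower end (the hopper's outlet), 85 mm above the bench (hopper frame 0, 0, 85 mm).
- gate (a joint): Slide gate between funnel and spout (m): 0 = fully home (shut), grows as the gate is pulled out along the hopper's -x, 0.062 = full stop, opening wholly clear. It may stand a few mm ajar at first. Needs about 3 N to slide, no spring, stays where it is left.
- gate_grip (a point): Centre of the gate's black grip, an upright block 30 (hopper x) x 12 (y) x 36 mm (z 147 to 183 mm), axes as the hopper's. Gate shut: at hopper frame -86, 0, 165 mm, in front of the throat and below the overhanging funnel: come at it from the front, the tool leaning about 30 degrees. It moves with the gate. Pinch it across y.
- tray: Empty loose open tray of grey plastic, 120 g, pan 110 (x) x 90 (y) x 36 mm high, walls and floor 3 mm. Origin under the centre of the pan; -x points to its upright grip plate, z up. It stands on the bare bench to the left of a black box, in front of a work mat 3 mm thick.
- tray_grip (a point): Grip point on the tray's plate: an upright plate 12 mm thick (y) in front of the pan, x -78 to -148 mm, z 14 to 108 mm, joined to the pan by a short neck. The point lies at tray frame -128, 0, 90 mm. Pinch it across y; under the gate's grip lean the tool about 30 degrees as for the gate. The tray may be lifted by it.
- sink_box: Fixed open black box in front of the hopper, 125 x 195 mm, 78 mm high, its long side nearly along world x, with bits inside; origin under its centre, local y is the long side. Do not run into it.
- plug_shell: Bystander: small cream connector lying on the bench beyond the tray, 15 x 30 x 8 mm, origin under its centre.
- flux_lid: Bystander: flat round lid, 51 mm wide, 9 mm high, origin under its centre.
- standoff_0: One of five alike brass hex standoffs, 14 mm across flats, 16 mm long, 14 g; origin at the centre of its lower end, z along its axis. Starts in the hopper's throat on the gate (its underside 164 mm above the bench).
- standoff_1: One of five alike brass hex standoffs, 14 mm across flats, 16 mm long, 14 g; origin at the centre of its lower end, z along its axis. Starts in the hopper's throat on the gate (its underside 164 mm above the bench).
- standoff_2: One of five alike brass hex standoffs, 14 mm across flats, 16 mm long, 14 g; origin at the centre of its lower end, z along its axis. Starts in the hopper's throat on the gate (its underside 164 mm above the bench).
- standoff_3: One of five alike brass hex standoffs, 14 mm across flats, 16 mm long, 14 g; origin at the centre of its lower end, z along its axis. Starts in the hopper's throat on the gate (its underside 164 mm above the bench).
- standoff_4: One of five alike brass hex standoffs, 14 mm across flats, 16 mm long, 14 g; origin at the centre of its lower end, z along its axis. Starts in the hopper's throat on the gate (its underside 164 mm above the bench).

How it is judged:
On the way, in this order (a step that is already met when the one before it is completed fails the run):
1. the tray stands flat under the outlet while the gate is still closed (horizontal distance between tray and outlet below 0.03 m and height (world z) of tray below 0.006 m and angle between tray's own z axis and vertical below 0.06 rad and value of joint gate below 0.012 m and linear speed of tray below 0.03 m/s), for 0.2 s.
2. the gate is pulled out and all five standoffs lie in the tray (x of standoff_0 in the frame of tray between -0.054 and 0.054 m and y of standoff_0 in the frame of tray between -0.044 and 0.044 m and z of standoff_0 in the frame of tray between -0.005 and 0.034 m and x of standoff_1 in the frame of tray between -0.054 and 0.054 m and y of standoff_1 in the frame of tray between -0.044 and 0.044 m and z of standoff_1 in the frame of tray between -0.005 and 0.034 m and x of standoff_2 in the frame of tray between -0.054 and 0.054 m and y of standoff_2 in the frame of tray between -0.044 and 0.044 m and z of standoff_2 in the frame of tray between -0.005 and 0.034 m and x of standoff_3 in the frame of tray between -0.054 and 0.054 m and y of standoff_3 in the frame of tray between -0.044 and 0.044 m and z of standoff_3 in the frame of tray between -0.005 and 0.034 m and x of standoff_4 in the frame of tray between -0.054 and 0.054 m and y of standoff_4 in the frame of tray between -0.044 and 0.044 m and z of standoff_4 in the frame of tray between -0.005 and 0.034 m and value of joint gate above 0.02 m), for 0.2 s.
At the end, for the whole second after the job is handed in: The gate is shut to within 3 mm; all five standoffs lie at rest inside the tray; the tray stands flat and still on the bench, its centre within 30 mm of the point below the outlet's centre (horizontal distance between tray and outlet below 0.03 m and height (world z) of tray below 0.006 m and angle between tray's own z axis and vertical below 0.06 rad and x of standoff_0 in the frame of tray between -0.054 and 0.054 m and y of standoff_0 in the frame of tray between -0.044 and 0.044 m and z of standoff_0 in the frame of tray between -0.005 and 0.034 m and x of standoff_1 in the frame of tray between -0.054 and 0.054 m and y of standoff_1 in the frame of tray between -0.044 and 0.044 m and z of standoff_1 in the frame of tray between -0.005 and 0.034 m and x of standoff_2 in the frame of tray between -0.054 and 0.054 m and y of standoff_2 in the frame of tray between -0.044 and 0.044 m and z of standoff_2 in the frame of tray between -0.005 and 0.034 m and x of standoff_3 in the frame of tray between -0.054 and 0.054 m and y of standoff_3 in the frame of tray between -0.044 and 0.044 m and z of standoff_3 in the frame of tray between -0.005 and 0.034 m and x of standoff_4 in the frame of tray between -0.054 and 0.054 m and y of standoff_4 in the frame of tray between -0.044 and 0.044 m and z of standoff_4 in the frame of tray between -0.005 and 0.034 m and value of joint gate below 0.003 m and linear speed of tray below 0.02 m/s and linear speed of each of standoff_0, standoff_1, standoff_2, standoff_3, standoff_4 below 0.03 m/s); the robot touches nothing.
It fails at once if the small connector or the round lid is shifted by more than 20 mm (distance of any of plug_shell, flux_lid from where it was at the start of the episode above 0.02 m).
It also fails if it takes over 54 s, if anything falls off the work surface, if the arm or the gripper's body presses on something with over 40 N, if the wrist force passes 120 N, or if a joint passes its speed limit or range.

### The arm

A 6-joint arm with a two-finger parallel gripper is mounted at the origin on a cart in front of the work surface, level with it; the furniture and walls round the work are solid. World frame = base frame: x ahead of the robot, y to its left, z up, the work surface at z = 0. Lengths are in m, angles in rad, forces in N, time in s.
With the tool pointing down it reaches from about 0.35 to 0.775 m from the base axis. Payload 5.5 kg.
Tool frame: the origin (TCP) lies between the finger pads; the fingertips stand 19 mm ahead of it and the grasp point (between the pads) is the TCP (env.tcp_to_tips is the distance from the TCP to the fingertips, in m); z points along the fingers, y is the direction in which the jaws open and shut (so a half turn about z gives the same grasp; the last joint's range is limited). The gripper opens to 85 mm and grips with 20 to 120 N. Pads are 22 mm wide; open, the fingers measure 114 mm over their backs; the gripper's body (76 mm by 85 mm) begins 54 mm behind the grasp point. The pads swing forward as they close: fully open they stand 13 mm farther back than shut.
Start: joints at [-1.483, 0.313, 0.046, 1.304, 0, 1.431], TCP at [0.13, -0.56, 0.212] pointing down, gripper open.
Joint ranges: [-2.76, 2.76], [-0.86, 1.69], [-1.03, 1.26], [-2.2, 2.34], [-1.47, 1.5], [-3.14, 3.14]. Speed limits (rad/s): [2.57, 2.57, 3.14, 3.14, 3.14, 3.14].

### API

Orientations are given as a unit quaternion [w, x, y, z].
In Python, from workcell import env, eyes, job gives the robot as it stands. The module is installed in compiled form; this text tells all that it offers.
- The arm moves only by the tool move_arm, never from a script. Its argument "commands" is a list of rows, each a list of 3 entries, a list of its own where there are three numbers: the shift along the world's x, y, z as a fraction of full scale, then the turn, a rotation vector about the world's x, y, z as a fraction of full scale, then the gripper command: -1 is shut, 1 is fully open, values between are in proportion. In form: [[[x, y, z], [wx, wy, wz], gripper], ...]. A call has 1 to 5 rows; each row shifts and turns the commanded pose from where the row before left it; what a row does not reach is not made up. Full scale, the value 1, is 0.04 m for a shift and 8 degrees for a turn. A row lasts 1/10 s, in which the tool goes at most 50 mm and 8.59 degrees, less where a joint would pass 70% of its speed; a pose out of reach is approached as far as the arm can. A call with a number of a shift or a turn outside -1 to 1 is refused whole. A call with a gripper value outside its range is refused whole. The fingers move at their own pace and stop on an object; "newtons" is the grip in N (left out, the last holds). Time passes only in rows, so rows that do not move let the fingers close. It gives the time, the measured TCP pose, the force and the opening at its end, in the units of the state.
- env.get_state(): the state, without advancing time (a new reading comes with each control period).
- eyes.read_camera(name): name is "scene" or "top" or "wrist"; returns a dict with "frame" (420x560x3 uint8, red, green, blue), "mtx" (3x3 intrinsics, pixels), "k1" (the pictures are not rectified: a ray, as slopes to the right and down, at radius r is drawn at 1 + k1 r^2 times it, then the intrinsics apply), "camera_from_world" (4x4, takes a point from world to camera coordinates); the wrist camera has in their place "mount" (4x4, takes a point from camera to tool coordinates, whose origin is the TCP and whose axes are the flange's). Camera axes: x right, y down, z forward; pixel columns grow to the right and rows downward; lengths in m; the calibration is good to about 2 mm. A picture is of the moment at which its call begins: read the wrist's pose just before it. There is no depth.
- job.hand_in(): hands the job in, once; it reports no verdict.
The state is a dict: "clock": time; "joint_pos": joint angles; "qvel": joint speeds; "tau": joint torques, N m; "tcp_pos": TCP position; "orientation": TCP orientation; "wrist_force": force on the tool from outside, world axes, zero at the start; "ft_torque": the same for the moment, N m; "finger_gap": finger opening in m.
Only numpy, scipy, OpenCV 4.12 (cv2) and the standard library are available. Lean on these libraries where they do the work, as an engineer would, in place of code of your own. Each camera call takes 0.05 s, during which the arm holds its last target.

## Working session

There is one attempt and no reset: what is moved stays moved. The work goes in short steps, Python scripts to look and compute and a tool call to move; the robot and the scene stay as the last step left them, time stands still between calls to the robot, and variables do not carry over. Pictures are saved under pics/ and viewed, and the job is handed in when it is done.

Besides the shell and the picture viewer there is one more tool, called after "Call:" as a command line: name --argument value ..., lists and objects as JSON in quotes. move_arm: Moves the arm, as the interface text tells. Its arguments: {"type":"object","properties":{"commands":{"type":"array","items":{"type":"array"}},"newtons":{"type":"number"}},"required":["commands"]}

```bash
mkdir -p pics; cat > h.py <<'E'
import numpy as np, cv2
from workcell import env, eyes, job
def snap(n,f):
    s=env.get_state(); d=eyes.read_camera(n); cv2.imwrite('pics/'+f,cv2.cvtColor(d['frame'],cv2.COLOR_RGB2BGR)); return d,s
def R(q):
    from scipy.spatial.transform import Rotation as T
    return T.from_quat([q[1],q[2],q[3],q[0]]).as_matrix()
def ray(d,u,v,s=None):
    K=d['mtx'];k=d['k1']
    p=np.array([(u-K[0,2])/K[0,0],(v-K[1,2])/K[1,1]]);q=p.copy()
    for _ in range(30): q=p/(1+k*(q@q))
    r=np.array([q[0],q[1],1.])
    if 'camera_from_world' in d:
        M=np.linalg.inv(d['camera_from_world'])
    else:
        W=np.eye(4);W[:3,:3]=R(s['orientation']);W[:3,3]=s['tcp_pos'];M=W@d['mount']
    return M[:3,3],M[:3,:3]@r
def onz(d,u,v,z,s=None):
    o,r=ray(d,u,v,s); return o+r*(z-o[2])/r[2]
def proj(d,P):
    c=d['camera_from_world']@np.append(P,1);q=c[:2]/c[2];q=q*(1+d['k1']*(q@q))
    return d['mtx'][:2,:2]@q+d['mtx'][:2,2]
E
python3 - <<'E'
from h import *
for n in ['scene','top','wrist']:
    d,s=snap(n,n+'0.png'); print(n,d['mtx'][0,0],d['k1'])
    if 'camera_from_world' in d: M=np.linalg.inv(d['camera_from_world']);print(M.round(3))
    else: print(d['mount'].round(3))
print({k:np.round(v,3) for k,v in s.items()})
E
```

```text
scene 429.280708904411 0.001885454272465122
[[-0.914 -0.359  0.189  0.33 ]
 [-0.405  0.792 -0.456  0.684]
 [ 0.014 -0.493 -0.87   1.144]
 [ 0.     0.     0.     1.   ]]
top 423.8420187603814 -0.06232383173013386
[[-0.002 -0.982  0.187  0.363]
 [-0.999  0.01   0.04   0.126]
 [-0.041 -0.186 -0.982  1.   ]
 [ 0.     0.     0.     1.   ]]
wrist 355.7340904501596 -0.04144154345977134
[[ 0.001 -0.957 -0.291  0.074]
 [ 1.     0.001 -0.     0.001]
 [ 0.    -0.291  0.957 -0.162]
 [ 0.     0.     0.     1.   ]]
{'clock': np.float64(0.1), 'joint_pos': array([-1.483,  0.314,  0.045,  1.304, -0.   ,  1.431]), 'qvel': array([ 0.   , -0.   ,  0.002,  0.001,  0.   ,  0.001]), 'tau': array([ 3.0000e-03, -4.8173e+01,  2.9925e+01,  1.3000e-02, -0.0000e+00,
       -0.0000e+00]), 'tcp_pos': array([ 0.13 , -0.56 ,  0.211]), 'orientation': array([-0.001,  0.994,  0.114,  0.   ]), 'wrist_force': array([-0.986,  0.675, -0.522]), 'ft_torque': array([ 0.035, -0.055, -0.03 ]), 'finger_gap': np.float64(0.085)}
```

View pics/scene0.png

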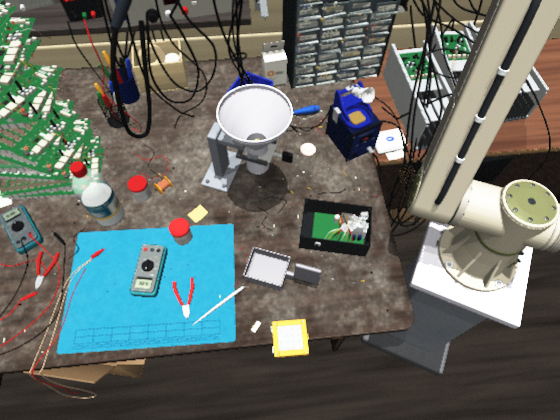

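View pics/top0.png

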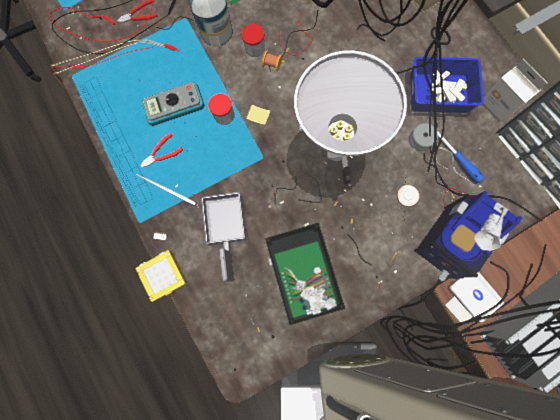

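View pics/wrist0.png

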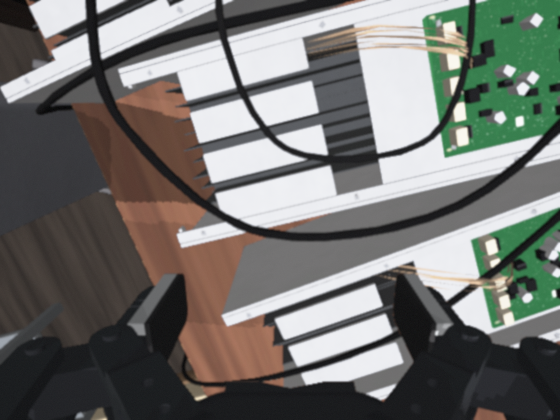

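The top view shows the hopper rim around (350,103), grip near (347,170), tray around (223,220), plate at (226,262), black box around (305,273), connector (160,236) and lid (408,195). I'll zoom in for measurements.

```bash
python3 - <<'E'
import cv2,numpy as np
t=cv2.imread('pics/top0.png');s=cv2.imread('pics/scene0.png')
cv2.imwrite('pics/z1.png',cv2.resize(t[180:300,130:280],None,fx=5,fy=5,interpolation=cv2.INTER_CUBIC))
cv2.imwrite('pics/z2.png',cv2.resize(t[40:200,280:420],None,fx=3.7,fy=3.7,interpolation=cv2.INTER_CUBIC))
cv2.imwrite('pics/z3.png',cv2.resize(s[80:200,190:340],None,fx=5,fy=5,interpolation=cv2.INTER_CUBIC))
cv2.imwrite('pics/z4.png',cv2.resize(s[230:350,220:370],None,fx=5,fy=5,interpolation=cv2.INTER_CUBIC))
E
```

```text
(no output)
```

View pics/z1.png

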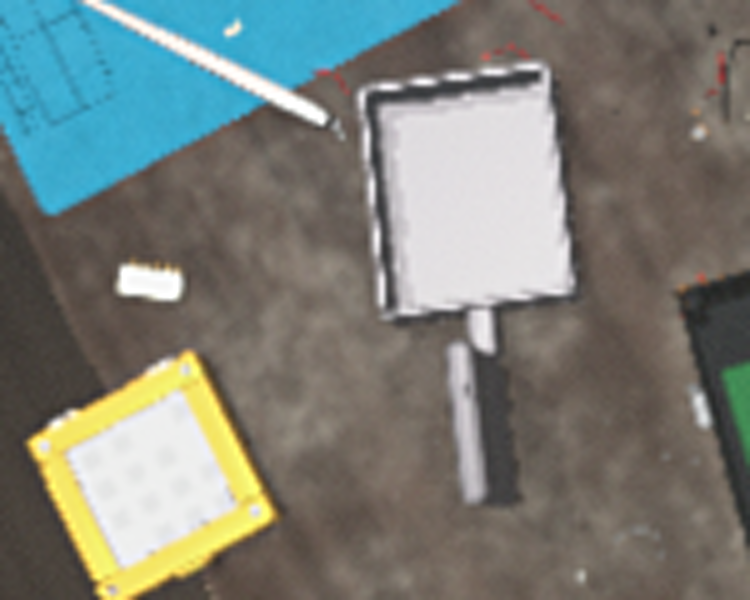

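View pics/z2.png

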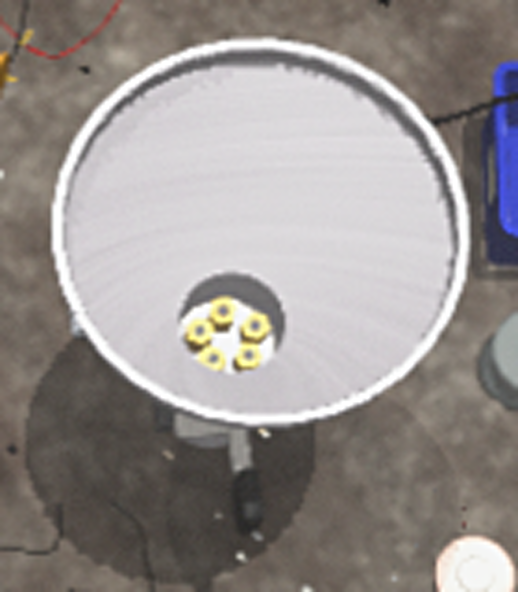

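View pics/z3.png

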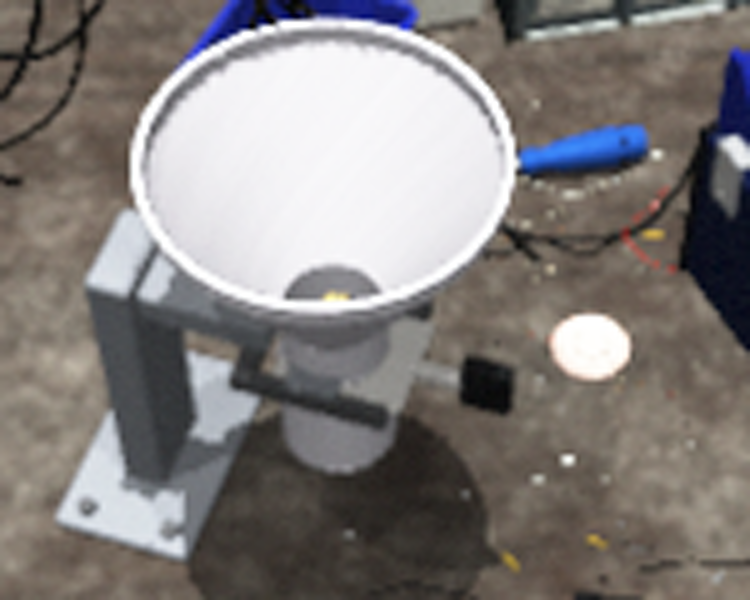

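View pics/z4.png

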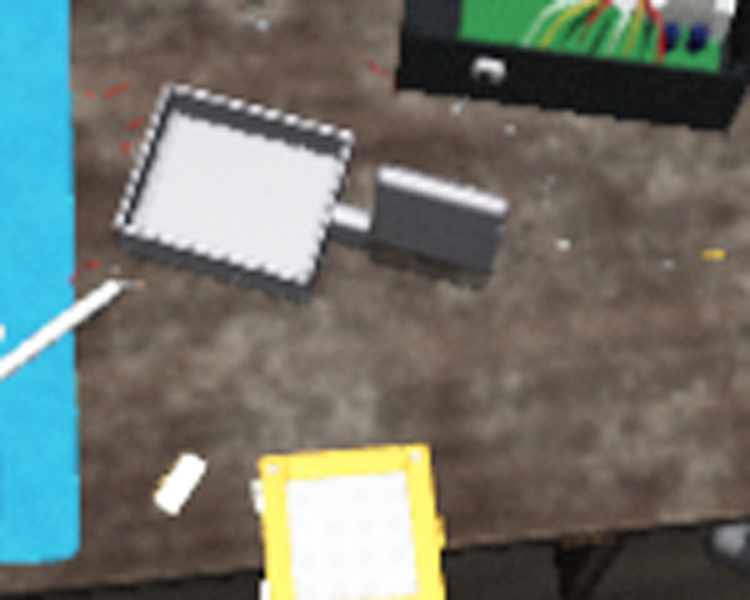

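```bash
python3 - <<'E'
from h import *
dt=eyes.read_camera('top');ds=eyes.read_camera('scene')
def Z(x,y,f,ox,oy): return (x+.5)/f-.5+ox,(y+.5)/f-.5+oy
r=[onz(dt,*Z(x,y,5,130,180),.036)[:2] for x,y in [(360,90),(549,66),(577,296),(385,320)]]
print('tray top',np.round(r,4),np.mean(r,0))
p=[onz(dt,*Z(x,y,5,130,180),.108)[:2] for x,y in [(458,345),(474,502)]];print('plate',np.round(p,4))
r2=[onz(ds,*Z(x,y,5,220,230),.036)[:2] for x,y in [(170,88),(352,134),(305,283),(118,225)]]
print('tray scene',np.round(r2,4),np.mean(r2,0))
p=[onz(ds,*Z(x,y,5,220,230),.108)[:2] for x,y in [(382,175),(505,208)]];print('plate',np.round(p,4))
for n,d,pts,f,ox,oy in [('top',dt,[(53,230),(469,240),(260,38),(260,425),(115,95),(400,90)],3.7,280,40),('scene',ds,[(132,160),(515,160),(320,18),(330,312),(180,65),(470,70),(190,265),(460,265)],5,190,80)]:
    q=np.array([onz(d,*Z(x,y,f,ox,oy),.318)[:2] for x,y in pts])
    A=np.c_[2*q,np.ones(len(q))];c=np.linalg.lstsq(A,(q**2).sum(1),rcond=None)[0]
    print(n,'rim',c[:2],np.sqrt(c[2]+c[:2]@c[:2]))
# standoffs
st=[onz(dt,*Z(x,y,3.7,280,40),.18)[:2] for x,y in [(223,311),(200,332),(256,326),(213,358),(247,356)]];print(np.round(st,4),np.mean(st,0))
# throat circle at .200 (dark top edge)
q=np.array([onz(dt,*Z(x,y,3.7,280,40),.200)[:2] for x,y in [(182,315),(232,273),(284,315),(195,290),(270,290)]])
A=np.c_[2*q,np.ones(len(q))];c=np.linalg.lstsq(A,(q**2).sum(1),rcond=None)[0];print('throat',c[:2],np.sqrt(c[2]+c[:2]@c[:2]))
print('grip',[onz(dt,*Z(x,y,3.7,280,40),.183)[:2].round(4) for x,y in [(244,475),(250,522)]],[onz(ds,*Z(x,y,5,190,80),.183)[:2].round(4) for x,y in [(468,363),(512,373)]])
print('lid',onz(dt,408,195,.009),'plug',onz(dt,160,236,.008))
print('box',[onz(dt,x,y,.078)[:2].round(3) for x,y in [(267,240),(316,224),(344,310),(291,324)]])
print('yellow', [onz(dt,*Z(x,y,5,130,180),.02)[:2].round(3) for x,y in [(30,440),(190,352),(275,515),(105,600)]])
E
```

```text
tray top [[0.5785 0.3435]
 [0.589  0.2541]
 [0.4804 0.2396]
 [0.4698 0.3285]] [0.52941055 0.29142694]
plate [[0.451  0.2817]
 [0.385  0.2736]]
tray scene [[0.5898 0.2577]
 [0.4854 0.2412]
 [0.4742 0.3307]
 [0.5803 0.3424]] [0.53242185 0.29300307]
plate [[0.4522 0.2845]
 [0.3877 0.2753]]
top rim [0.68350737 0.02747496] 0.09677012503213514
scene rim [0.68521138 0.02730751] 0.09674297736045763
[[0.698  0.0308]
 [0.6859 0.0438]
 [0.6889 0.0129]
 [0.6706 0.0372]
 [0.6715 0.0185]] [0.68297959 0.02864343]
throat [0.68373718 0.02786803] 0.027527917135394778
grip [array([0.6027, 0.0229]), array([0.5766, 0.0206])] [array([0.6055, 0.0219]), array([0.5806, 0.0181])]
lid [ 0.58536543 -0.14535182  0.009     ] plug [0.49171625 0.4479395  0.008     ]
box [array([0.472, 0.186]), array([0.507, 0.079]), array([0.322, 0.023]), array([0.293, 0.135])]
yellow [array([0.416, 0.499]), array([0.457, 0.424]), array([0.381, 0.381]), array([0.342, 0.46 ])]
```

```bash
cat >> h.py <<'E'
from scipy.spatial.transform import Rotation as T
def target(yaw,lean):
    l=np.radians(lean); z=np.array([np.sin(l),0,-np.cos(l)]);x=np.array([np.cos(l),0,np.sin(l)]);y=np.cross(z,x)
    return T.from_euler('z',yaw).as_matrix()@np.c_[x,y,z]
def delta(P,yaw,lean,s=None):
    s=s or env.get_state();d=(np.array(P)-s['tcp_pos'])/.04
    w=T.from_matrix(target(yaw,lean)@R(s['orientation']).T).as_rotvec(degrees=True)/8
    print('rows pos',d.round(2),'rot',w.round(2))
E
python3 - <<'E'
from h import *
s=env.get_state();print(R(s['orientation']).round(3))
dt=eyes.read_camera('top');ds=eyes.read_camera('scene')
Z=lambda x,y,f,ox,oy:((x+.5)/f-.5+ox,(y+.5)/f-.5+oy)
print('foot',[onz(ds,*Z(x,y,5,190,80),.008)[:2].round(4) for x,y in [(58,518),(187,556),(262,392)]])
# post top
print('jar',onz(dt,220,105,.05),'blue',onz(dt,470,235,.1),onz(dt,425,140,.03),'gateplate')
delta([.40,.274,.25],.138,30)
E
```

```text
[[ 0.974  0.226 -0.   ]
 [ 0.226 -0.974  0.001]
 [ 0.    -0.001 -1.   ]]
foot [array([0.8406, 0.1175]), array([0.7544, 0.1091]), array([ 0.7679, -0.0219])]
jar [0.8048254  0.30309817 0.05      ] blue [ 0.47648156 -0.24762141  0.1       ] [ 0.71520566 -0.18890144  0.03      ] gateplate
rows pos [ 6.75 20.85  0.95] rot [ 0.68 -3.69 -0.63]
```

Call:
move_arm --commands '[[[1,0.6,0.5],[0.03,-0.18,-0.03],1],[[1,0.6,0.5],[0.03,-0.18,-0.03],1],[[1,0.6,0.5],[0.03,-0.18,-0.03],1],[[1,0.6,0.5],[0.03,-0.18,-0.03],1],[[1,0.6,0.5],[0.03,-0.18,-0.03],1]]' --newtons 80

```text
clock: 0.85
tcp_pos: [0.3282, -0.4408, 0.3115]
orientation: [-0.003, 0.993, 0.103, 0.064]
wrist_force: [1.2, -0.3, -0.3]
finger_gap: 0.0854
```

Call:
move_arm --commands '[[[0.4,1,0],[0.03,-0.18,-0.03],1],[[0.4,1,0],[0.03,-0.18,-0.03],1],[[0.4,1,0],[0.03,-0.18,-0.03],1],[[0.4,1,0],[0.03,-0.18,-0.03],1],[[0.4,1,0],[0.03,-0.18,-0.03],1]]'

```text
clock: 1.35
tcp_pos: [0.4072, -0.2403, 0.3107]
orientation: [-0.006, 0.988, 0.092, 0.128]
wrist_force: [0.2, 0.1, 0.4]
finger_gap: 0.0858
```

Call:
move_arm --commands '[[[0,1,0],[0.03,-0.18,-0.03],1],[[0,1,0],[0.03,-0.18,-0.03],1],[[0,1,0],[0.03,-0.18,-0.03],1],[[0,1,0],[0.03,-0.18,-0.03],1],[[0,1,0],[0.03,-0.18,-0.03],1]]'

```text
clock: 1.85
tcp_pos: [0.4064, -0.0406, 0.3108]
orientation: [-0.01, 0.978, 0.08, 0.19]
wrist_force: [0.4, 1.0, 1.3]
finger_gap: 0.0853
```

Call:
move_arm --commands '[[[0,1,0],[0.03,-0.18,-0.03],1],[[0,1,0],[0.03,-0.18,-0.03],1],[[0,1,0],[0.03,-0.18,-0.03],1],[[0,1,0],[0.03,-0.18,-0.03],1],[[0,1,0],[0.03,-0.18,-0.03],1]]'

```text
clock: 2.35
tcp_pos: [0.4082, 0.1468, 0.3112]
orientation: [-0.017, 0.964, 0.079, 0.253]
wrist_force: [0.2, -0.0, 0.0]
finger_gap: 0.0854
```

```bash
python3 - <<'E'
from h import *
delta([.402,.274,.20],.138,30)
E
```

```text
rows pos [-0.15  3.18 -2.78] rot [ 0.06 -0.08 -0.17]
```

Call:
move_arm --commands '[[[0,0.8,-0.5],[0.0,0,-0.04],1],[[0,0.8,-0.5],[0,0,-0.04],1],[[0,0.8,-0.5],[0,0,-0.04],1],[[-0.15,0.5,-0.5],[0,0,-0.04],1],[[0,0,0],[0,0,0],1]]'

```text
clock: 2.85
tcp_pos: [0.4162, 0.1817, 0.227]
orientation: [-0.035, 0.962, 0.11, 0.246]
wrist_force: [-0.3, -0.5, 0.2]
finger_gap: 0.0852
```

```bash
python3 - <<'E'
from h import *
d,s=snap('wrist','w1.png'); print(s['tcp_pos'],s['clock']);delta([.402,.274,.09],.138,30)
E
```

```text
[0.4161831  0.18172171 0.22703259] 2.85
rows pos [-0.39  2.31 -3.48] rot [-0.07 -0.14 -0.67]
```

View pics/w1.png

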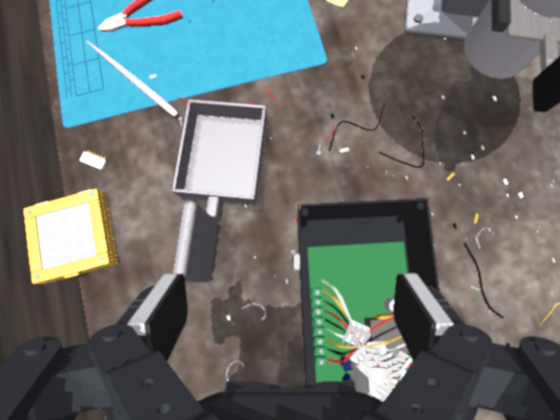

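```bash
python3 - <<'E'
from h import *
s=env.get_state();print(s['joint_pos'].round(3),s['qvel'].round(3),s['tau'].round(1),s['wrist_force'])
E
```

```text
[ 0.222 -0.353 -0.703  0.715  0.016  3.141] [-0.009 -0.013  0.056  0.004 -0.001 -0.001] [  0.2 -13.2  33.1  -4.8   0.1  -0. ] [ 0.80252682 -0.46448171 -0.0112115 ]
```

```bash
cat >> h.py <<'E'
_t=target
def target(yaw,lean): return _t(yaw,lean)@np.diag([-1.,-1.,1.])
E
python3 - <<'E'
from h import *
s=env.get_state();print(-R(s['orientation'])[:,2]);delta([.402,.274,.09],.138,30)
E
```

```text
[-0.46909425 -0.12248179  0.87461351]
rows pos [-0.39  2.31 -3.48] rot [-10.62  -2.11  19.12]
```

Call:
move_arm --commands '[[[0,0.1,0],[-0.48,-0.1,0.87],1],[[0,0.1,0],[-0.48,-0.1,0.87],1],[[0,0.1,0],[-0.48,-0.1,0.87],1],[[0,0.1,0],[-0.48,-0.1,0.87],1],[[0,0.1,0],[-0.48,-0.1,0.87],1]]'

```text
clock: 3.4
tcp_pos: [0.4199, 0.2018, 0.2328]
orientation: [0.055, 0.867, 0.433, 0.24]
wrist_force: [0.4, -0.2, -0.2]
finger_gap: 0.0853
```

Call:
move_arm --commands '[[[0,0.1,0],[-0.48,-0.1,0.87],1],[[0,0.1,0],[-0.48,-0.1,0.87],1],[[0,0.1,0],[-0.48,-0.1,0.87],1],[[0,0.1,0],[-0.48,-0.1,0.87],1],[[0,0.1,0],[-0.48,-0.1,0.87],1]]'

```text
clock: 3.9
tcp_pos: [0.4199, 0.222, 0.2328]
orientation: [0.138, 0.669, 0.703, 0.2]
wrist_force: [0.3, -0.2, -0.6]
finger_gap: 0.0853
```

```bash
python3 - <<'E'
from h import *
s=env.get_state();print(s['joint_pos'].round(3));delta([.402,.274,.2],.138,30)
E
```

```text
[ 0.37  -0.284 -0.644  0.725 -0.078  1.872]
rows pos [-0.45  1.3  -0.82] rot [-5.84 -1.18 10.36]
```

Call:
move_arm --commands '[[[0,0.1,0],[-0.48,-0.1,0.86],1],[[0,0.1,0],[-0.48,-0.1,0.86],1],[[0,0.1,0],[-0.48,-0.1,0.86],1],[[0,0.1,0],[-0.48,-0.1,0.86],1],[[0,0.1,0],[-0.48,-0.1,0.86],1]]'

```text
clock: 4.4
tcp_pos: [0.4199, 0.242, 0.2328]
orientation: [0.206, 0.393, 0.886, 0.136]
wrist_force: [0.8, -0.5, 0.4]
finger_gap: 0.0855
```

Call:
move_arm --commands '[[[-0.05,0.1,0],[-0.48,-0.1,0.86],1],[[-0.1,0.1,0],[-0.48,-0.1,0.86],1],[[-0.1,0.1,0],[-0.48,-0.1,0.86],1],[[-0.1,0.1,0],[-0.48,-0.1,0.86],1],[[-0.1,0.1,0],[-0.48,-0.1,0.86],1]]'

```text
clock: 4.9
tcp_pos: [0.4017, 0.2621, 0.2328]
orientation: [0.249, 0.071, 0.964, 0.056]
wrist_force: [0.6, -0.2, -1.0]
finger_gap: 0.0853
```

```bash
python3 - <<'E'
from h import *
s=env.get_state();print(s['joint_pos'].round(3));delta([.402,.274,.2],.138,30)
E
```

```text
[ 0.536 -0.259 -0.637  0.709 -0.188  0.637]
rows pos [ 0.01  0.3  -0.82] rot [-1.03 -0.2   1.76]
```

Call:
move_arm --commands '[[[0,0.1,-0.4],[-0.5,-0.1,0.88],1],[[0,0.2,-0.4],[-0.5,-0.1,0.88],1],[[0,0,0],[0,0,0],1]]'

```text
clock: 5.2
tcp_pos: [0.4003, 0.2737, 0.198]
orientation: [0.256, -0.064, 0.964, 0.019]
wrist_force: [0.2, 0.3, -0.7]
finger_gap: 0.0853
```

```bash
python3 - <<'E'
from h import *
d,s=snap('wrist','w2.png'); print(s['tcp_pos'],s['clock'],s['joint_pos'].round(2));delta([.402,.274,.09],.138,30)
E
```

```text
[0.4003365  0.27366863 0.19801054] 5.2 [ 0.57 -0.22 -0.7   0.61 -0.21  0.39]
rows pos [ 0.03  0.01 -2.73] rot [-0.04 -0.03  0.05]
```

View pics/w2.png

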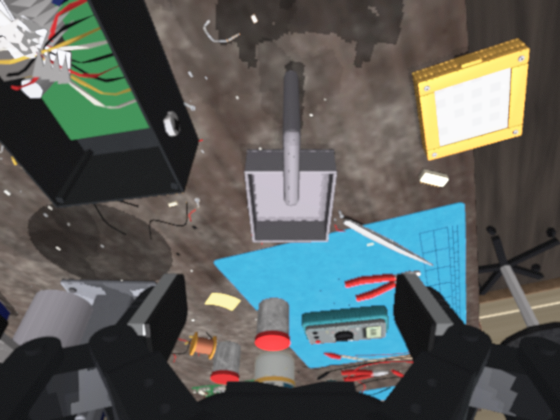

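The plate's light top edge runs along column 291, midway between the fingers (185 and 397), and the pan is square in the picture, so the alignment is good. I'll descend and grip.

Call:
move_arm --commands '[[[0,0,-0.9],[0,0,0],1],[[0,0,-0.9],[0,0,0],1],[[0,0,-0.6],[0,0,0],1],[[0,0,-0.33],[0,0,0],1],[[0,0,0],[0,0,0],1]]'

```text
clock: 5.75
tcp_pos: [0.4006, 0.273, 0.0887]
orientation: [0.256, -0.062, 0.965, 0.019]
wrist_force: [-0.4, 1.0, 0.3]
finger_gap: 0.0851
```

Call:
move_arm --commands '[[[0,0,0],[0,0,0],-0.3],[[0,0,0],[0,0,0],-1],[[0,0,0],[0,0,0],-1],[[0,0,0],[0,0,0],-1],[[0,0,0],[0,0,0],-1]]' --newtons 60

```text
clock: 6.25
tcp_pos: [0.4011, 0.2741, 0.09]
orientation: [0.257, -0.063, 0.964, 0.02]
wrist_force: [-0.5, -0.2, -0.3]
finger_gap: 0.0123
```

```bash
python3 - <<'E'
from h import *
d,s=snap('scene','s3.png'); print(s['tcp_pos'],s['clock'],s['finger_gap'],s['wrist_force'])
cv2.imwrite('pics/s3z.png',cv2.resize(cv2.imread('pics/s3.png')[150:350,190:390],None,fx=3,fy=3))
delta([.402,.274,.09],.138,30)
E
```

```text
[0.40113813 0.27405642 0.0900487 ] 6.25 0.012323206711219099 [-0.47935211 -0.18480075 -0.28344643]
rows pos [0.03 0.   0.  ] rot [-0.04 -0.02  0.04]
```

View pics/s3z.png

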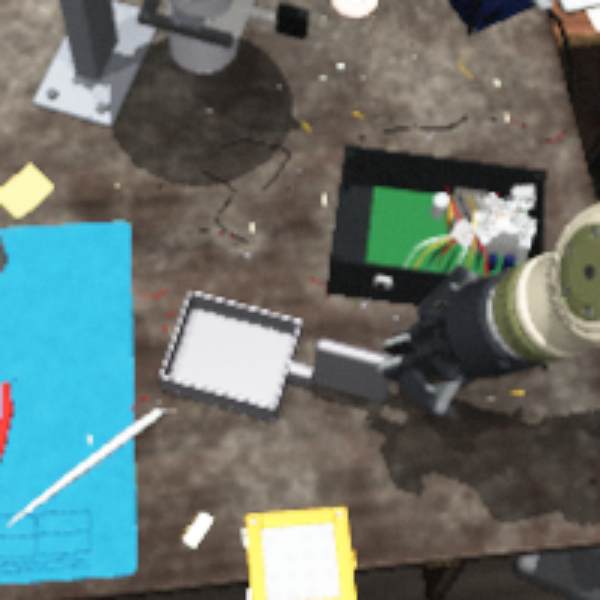

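Call:
move_arm --commands '[[[0,0,0.5],[0,0,0],-1],[[0,0,0.5],[0,0,0],-1],[[0.5,-0.2,0],[0,0,0],-1],[[0.8,-0.3,0],[0,0,-0.1],-1],[[0.8,-0.3,0],[0,0,-0.1],-1]]'

```text
clock: 6.8
tcp_pos: [0.4838, 0.2406, 0.1291]
orientation: [0.256, -0.05, 0.965, 0.015]
wrist_force: [-31.3, -11.0, 29.7]
finger_gap: 0.0053
```

Call:
move_arm --commands '[[[0.8,-0.3,0],[0,0,-0.1],-1],[[0.6,-0.3,0],[0,0,-0.08],-1],[[0.3,-0.3,-0.1],[0,0,0],-1],[[0,-0.3,-0.3],[0,0,0],-1],[[0,-0.1,-0.3],[0,0,0],-1]]'

```text
clock: 7.3
tcp_pos: [0.5535, 0.1887, 0.1013]
orientation: [0.258, -0.037, 0.965, 0.013]
wrist_force: [-0.1, 0.6, -0.9]
finger_gap: -0.0
```

```bash
python3 - <<'E'
from h import *
d,s=snap('scene','s4.png'); print(s['tcp_pos'],s['clock'],s['finger_gap'],s['wrist_force'],s['joint_pos'].round(2))
cv2.imwrite('pics/s4z.png',cv2.resize(cv2.imread('pics/s4.png')[80:330,170:390],None,fx=2.4,fy=2.4))
delta([.5538,.0164,.09],.085,30)
E
```

```text
[0.55351122 0.18873703 0.10130391] 7.3 -3.806149863241228e-05 [-0.1151609   0.58099113 -0.88084832] [ 0.23  0.05 -0.74  0.27 -0.07  0.13]
rows pos [ 0.06 -4.29 -0.21] rot [-0.03 -0.05  0.05]
```

View pics/s4z.png

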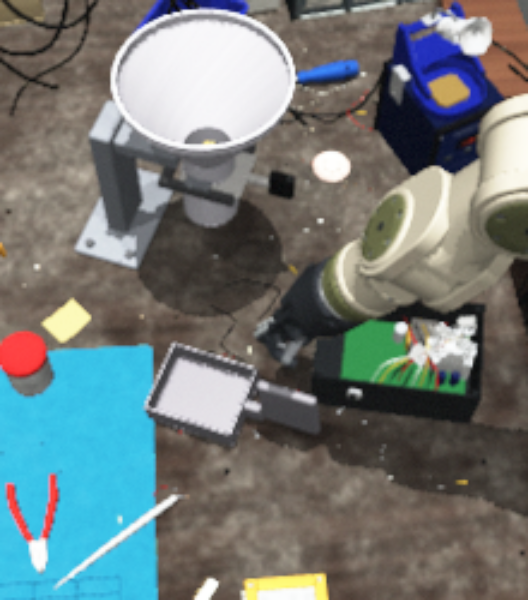

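```bash
python3 - <<'E'
from h import *
d,s=snap('top','t4.png'); 
cv2.imwrite('pics/t4z.png',cv2.resize(cv2.imread('pics/t4.png')[140:300,130:330],None,fx=4,fy=3.75*4/3.75,interpolation=cv2.INTER_CUBIC))
cv2.imwrite('pics/s4y.png',cv2.resize(cv2.imread('pics/s4.png')[200:320,210:360],None,fx=5,fy=5,interpolation=cv2.INTER_CUBIC))
E
```

```text
(no output)
```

View pics/t4z.png

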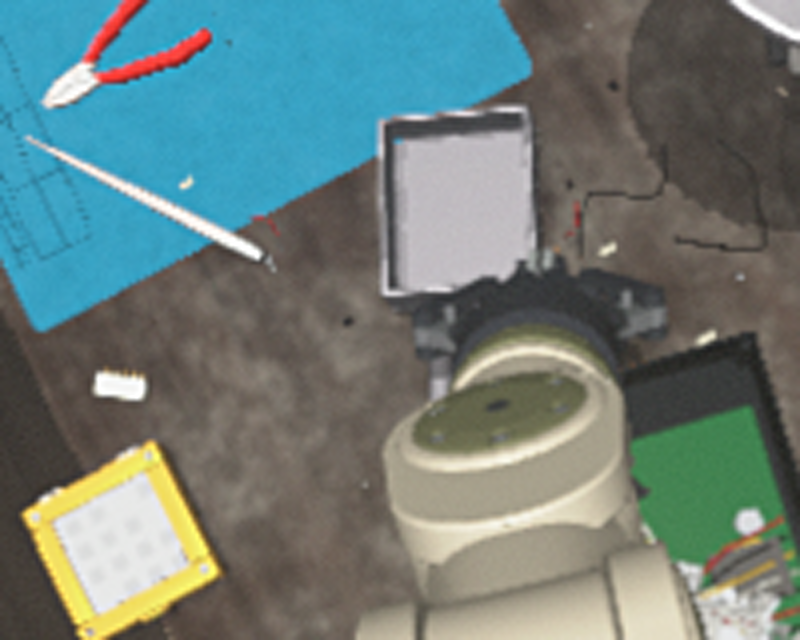

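View pics/s4y.png

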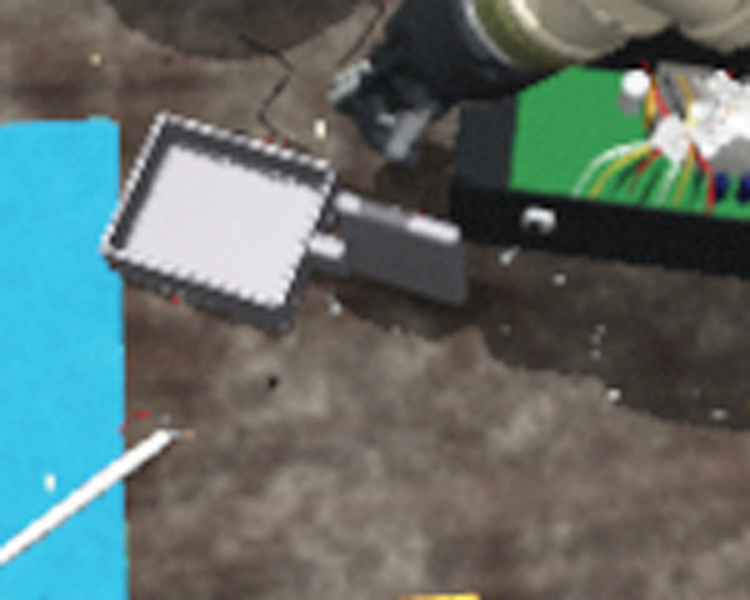

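```bash
python3 - <<'E'
from h import *
dt=eyes.read_camera('top');ds=eyes.read_camera('scene')
Z=lambda x,y,f,ox,oy:((x+.5)/f-.5+ox,(y+.5)/f-.5+oy)
r=np.array([onz(ds,*Z(x,y,5,210,200),.037)[:2] for x,y in [(165,116),(334,170),(286,308),(107,246)]])
print(r.round(4),r.mean(0))
p=[onz(ds,*Z(x,y,5,210,200),.108)[:2].round(4) for x,y in [(342,199),(460,235)]];print(p)
r=np.array([onz(dt,*Z(x,y,4,130,140),.037)[:2] for x,y in [(380,120),(528,107),(383,295)]]);print(r.round(4))
E
```

```text
[[0.6521 0.2017]
 [0.5486 0.1931]
 [0.538  0.2811]
 [0.6452 0.2884]] [0.59599411 0.24107057]
[array([0.5237, 0.2384]), array([0.4584, 0.2319])]
[[0.6456 0.2902]
 [0.6523 0.2021]
 [0.54   0.2861]]
```

Call:
move_arm --commands '[[[0,-0.1,0.6],[0,0,0],-1],[[0,0,0.9],[0,0,0],-1],[[-0.3,0.3,0.6],[0,0,0],-0.5],[[-0.9,0.6,0],[0,0,0],0.0],[[-0.8,0.3,0],[0,0,0],0.0]]' --newtons 120

```text
clock: 8.0
tcp_pos: [0.4733, 0.2356, 0.1885]
orientation: [0.259, -0.038, 0.965, 0.014]
wrist_force: [-0.2, 0.1, 0.3]
finger_gap: 0.042
```

```bash
python3 - <<'E'
from h import *
d,s=snap('wrist','w5.png'); print(s['tcp_pos'],s['clock'],s['finger_gap'])
delta([.47,.232,.097],.083,30)
dt,s=snap('top','t5.png')
E
```

```text
[0.47328485 0.23559907 0.18845248] 8.0 0.042009836378139466
rows pos [ 0.06 -0.1  -2.22] rot [-0.04 -0.03 -0.  ]
```

View pics/w5.png

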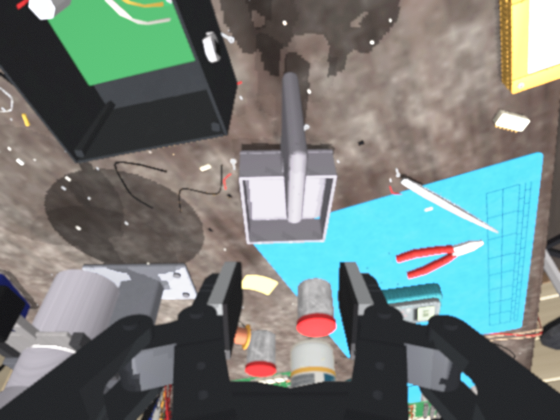

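```bash
python3 - <<'E'
from h import *
s=env.get_state();d=eyes.read_camera('wrist');print(s['tcp_pos'])
for u,v in [(295,220),(295,200),(293,160)]: print(onz(d,u,v,.108,s).round(4))
for u,v in [(248,242),(326,240),(334,178),(240,180)]: print(onz(d,u,v,.036,s).round(4))
cv2.imwrite('pics/w5z.png',cv2.resize(cv2.cvtColor(d['frame'],cv2.COLOR_RGB2BGR)[60:260,200:380],None,fx=3,fy=3,interpolation=cv2.INTER_CUBIC))
E
```

```text
[0.4694371  0.23558198 0.18603005]
[0.5252 0.2436 0.108 ]
[0.5039 0.2416 0.108 ]
[0.4679 0.2368 0.108 ]
[0.6462 0.2025 0.036 ]
[0.6357 0.2907 0.036 ]
[0.5428 0.2834 0.036 ]
[0.5524 0.195  0.036 ]
```

View pics/w5z.png

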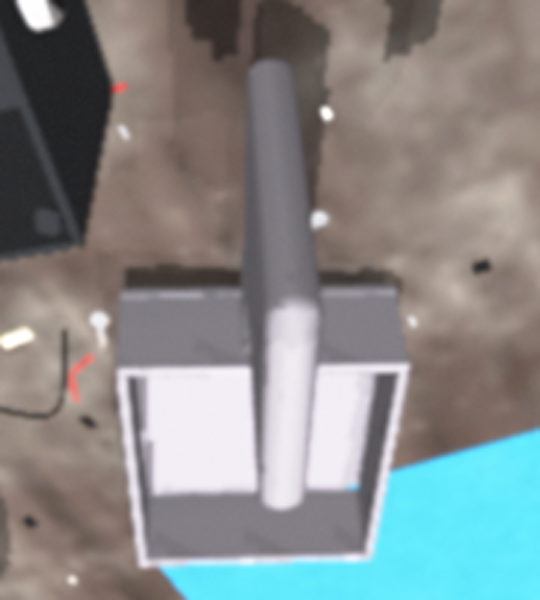

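```bash
python3 - <<'E'
from h import *
s=env.get_state();d=eyes.read_camera('wrist');print(s['tcp_pos'],(R(s['orientation'])@d['mount'][:3,:3]).round(3),s['tcp_pos']+R(s['orientation'])@d['mount'][:3,3])
Z=lambda x,y:((x+.5)/3-.5+200,(y+.5)/3-.5+60)
for z,x,y in [(.108,283,505),(.108,294,308),(.014,270,62)]: print(z,onz(d,*Z(x,y),z,s).round(4))
# rim/bottom front wall
for z,x,y in [(.036,120,372),(.036,408,368),(.0,122,290),(.0,397,290),(.036,143,562),(.036,372,556)]: print(z,onz(d,*Z(x,y),z,s).round(4))
E
```

```text
[0.47149861 0.23537219 0.18663853] [[-0.084  0.682  0.726]
 [ 0.996  0.053  0.065]
 [ 0.006  0.729 -0.684]] [0.32687721 0.2215289  0.28968695]
0.108 [0.5376 0.2436 0.108 ]
0.108 [0.4722 0.2399 0.108 ]
0.014 [0.4631 0.2344 0.014 ]
0.036 [0.5601 0.1943 0.036 ]
0.036 [0.5512 0.2859 0.036 ]
0.0 [0.5554 0.1917 0.    ]
0.0 [0.548 0.285 0.   ]
0.036 [0.6592 0.2013 0.036 ]
0.036 [0.6486 0.2894 0.036 ]
```

Call:
move_arm --commands '[[[0.1,0,-0.8],[0,0,0],0],[[0,0,-0.7],[0,0,0],0],[[0,0,-0.5],[0,0,0],0],[[0,0,-0.25],[0,0,0],0],[[0,0,0],[0,0,0],-0.5]]'

```text
clock: 8.7
tcp_pos: [0.4767, 0.2331, 0.0937]
orientation: [0.256, -0.037, 0.966, 0.012]
wrist_force: [-0.0, -0.6, 0.6]
finger_gap: 0.029
```

Call:
move_arm --commands '[[[0,0,0],[0,0,0],-1],[[0,0,0],[0,0,0],-1],[[0,0,0],[0,0,0],-1],[[0,0,0.2],[0,0,0],-1],[[0,0,0.3],[0,0,0],-1]]'

```text
clock: 9.2
tcp_pos: [0.4795, 0.2342, 0.1165]
orientation: [0.259, -0.037, 0.965, 0.013]
wrist_force: [0.2, -0.9, -1.2]
finger_gap: 0.0074
```

```bash
python3 - <<'E'
from h import *
d,s=snap('scene','s6.png'); print(s['tcp_pos'],s['clock'],s['finger_gap'],s['wrist_force'])
cv2.imwrite('pics/s6z.png',cv2.resize(cv2.imread('pics/s6.png')[200:320,210:360],None,fx=5,fy=5,interpolation=cv2.INTER_CUBIC))
E
```

```text
[0.47949774 0.23422232 0.11646351] 9.2 0.00744089949995813 [ 0.18349667 -0.86358173 -1.20499718]
```

View pics/s6z.png

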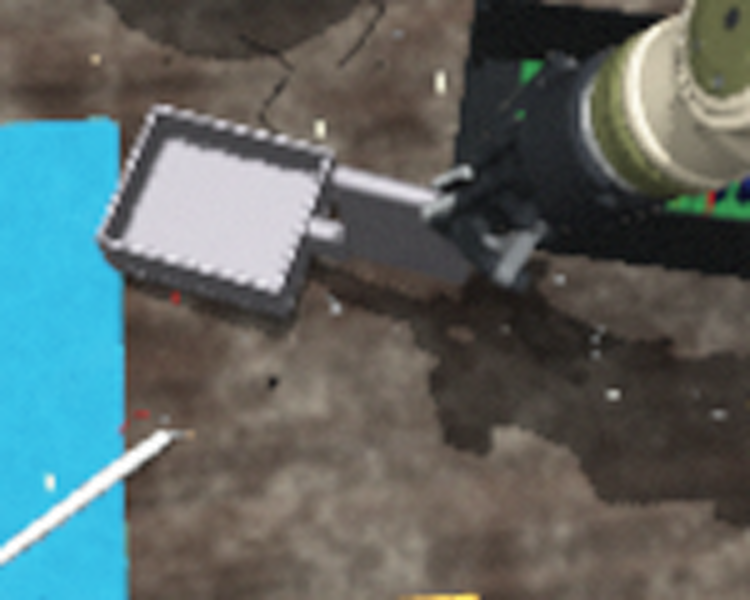

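```bash
python3 - <<'E'
from h import *
d,s=snap('wrist','w6.png'); print(s['tcp_pos'],s['clock'],s['finger_gap'],s['wrist_force'])
E
```

```text
[0.47913473 0.23422778 0.11817801] 9.25 0.007777196635412539 [-0.34683551  0.63172368 -0.19352033]
```

View pics/w6.png

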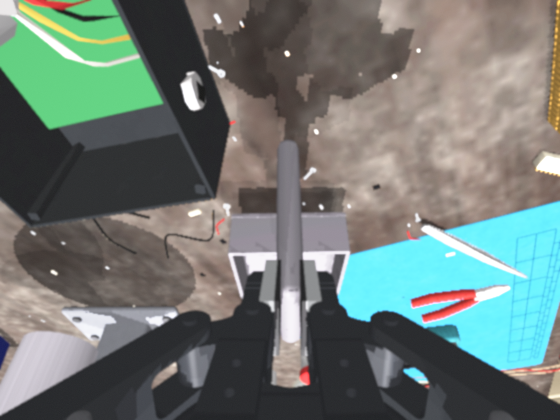

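Call:
move_arm --commands '[[[0.2,0,0.1],[0,0,0],-1],[[0.3,-0.1,0],[0,0,0],-1],[[0.4,-0.1,0],[0,0,0],-1]]'

```text
clock: 9.6
tcp_pos: [0.5135, 0.2256, 0.1193]
orientation: [0.257, -0.038, 0.965, 0.013]
wrist_force: [-0.1, 0.3, -1.5]
finger_gap: 0.0079
```

```bash
python3 - <<'E'
from h import *
d,s=snap('wrist','w7.png'); print(s['tcp_pos'],s['clock'],s['finger_gap'],s['wrist_force'])
E
```

```text
[0.51347393 0.22556436 0.11934167] 9.6 0.007927532802497349 [-0.12948402  0.27683929 -1.46084752]
```

View pics/w7.png

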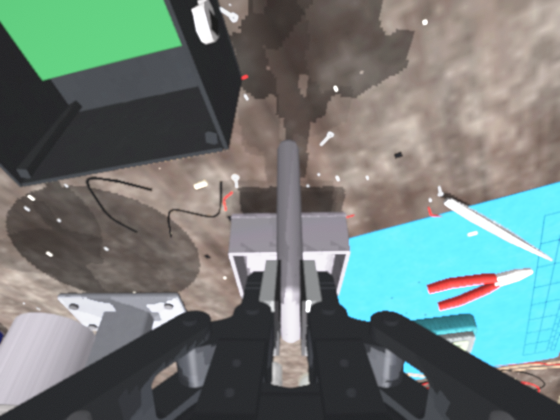

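The tray rides fixed in the hand (pan front at rows 213-255, as before) and the weight shows as about -1.5 N. Continuing.

Call:
move_arm --commands '[[[0.4,-0.2,0],[0,0,0],-1],[[0.4,-0.2,0],[0,0,0],-1],[[0.3,-0.3,0],[0,0,0],-1],[[0.05,-0.5,0],[0,0,0],-1],[[0,-0.5,0],[0,0,0],-1]]'

```text
clock: 10.15
tcp_pos: [0.5604, 0.1565, 0.1193]
orientation: [0.257, -0.038, 0.965, 0.013]
wrist_force: [-0.6, -1.2, -0.9]
finger_gap: 0.0078
```

Call:
move_arm --commands '[[[0,-0.5,-0.1],[0,0,0],-1],[[0,-0.5,-0.1],[0,0,0],-1],[[0,-0.5,-0.1],[0,0,0],-1],[[0,-0.3,0],[0,0,0],-1],[[0,-0.2,0],[0,0,0],-1]]'

```text
clock: 10.65
tcp_pos: [0.5594, 0.0763, 0.1073]
orientation: [0.257, -0.037, 0.966, 0.013]
wrist_force: [-1.0, 0.1, -0.5]
finger_gap: 0.0074
```

```bash
python3 - <<'E'
from h import *
d,s=snap('scene','s8.png'); print(s['tcp_pos'],s['clock'],s['finger_gap'],s['wrist_force'])
cv2.imwrite('pics/s8z.png',cv2.resize(cv2.imread('pics/s8.png')[100:260,180:380],None,fx=4,fy=3.7,interpolation=cv2.INTER_CUBIC))
delta([.5585,.0168,.097],.083,30)
E
```

```text
[0.55937468 0.07632052 0.10734957] 10.65 0.007376882593477665 [-1.01311884  0.05638175 -0.54299509]
rows pos [-0.03 -1.48 -0.26] rot [-0.03 -0.02  0.04]
```

View pics/s8z.png

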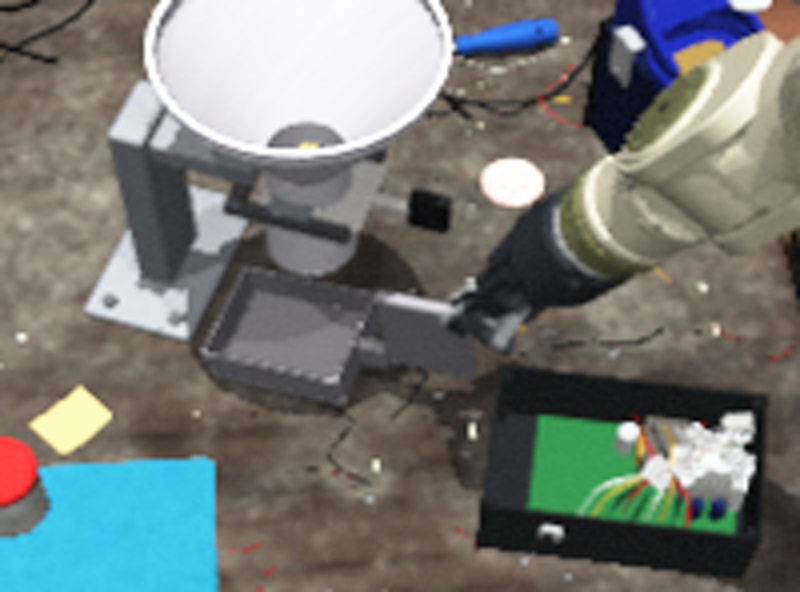

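```bash
python3 - <<'E'
from h import *
ds=eyes.read_camera('scene')
Z=lambda x,y:((x+.5)/4-.5+180,(y+.5)/3.7-.5+100)
for z in (.036,.047):
  r=np.array([onz(ds,*Z(x,y),z)[:2] for x,y in [(200,350),(347,382),(373,296),(245,268)]]);print(r.round(4),r.mean(0))
print([onz(ds,*Z(x,y),.12)[:2].round(4) for x,y in [(382,293),(455,310)]])
E
```

```text
[[0.7311 0.1307]
 [0.6178 0.1124]
 [0.6343 0.0294]
 [0.7363 0.0449]] [0.67989888 0.07934806]
[[0.7272 0.1362]
 [0.6149 0.1181]
 [0.6313 0.0358]
 [0.7323 0.0513]] [0.6764268 0.0853456]
[array([0.6066, 0.0738]), array([0.5532, 0.0666])]
```

Call:
move_arm --commands '[[[0.02,-0.4,0],[0,0,0],-1],[[0.02,-0.5,0],[0,0,0],-1],[[0,-0.4,0],[0,0,0],-1],[[0,-0.18,-0.1],[0,0,0],-1],[[0,0,-0.1],[0,0,0],-1]]'

```text
clock: 11.25
tcp_pos: [0.5611, 0.0182, 0.0998]
orientation: [0.258, -0.037, 0.965, 0.013]
wrist_force: [-1.9, -0.6, 1.7]
finger_gap: 0.0079
```

Call:
move_arm --commands '[[[0,0,-0.1],[0,0,0],-1],[[0,0,0],[0,0,0],-1]]'

```text
clock: 11.45
tcp_pos: [0.5612, 0.0192, 0.0957]
orientation: [0.258, -0.038, 0.965, 0.013]
wrist_force: [0.3, -1.7, 1.8]
finger_gap: 0.0079
```

```bash
python3 - <<'E'
from h import *
d,s=snap('scene','s9.png'); print(s['tcp_pos'],s['clock'],s['finger_gap'],s['wrist_force'])
cv2.imwrite('pics/s9z.png',cv2.resize(cv2.imread('pics/s9.png')[100:260,180:380],None,fx=4,fy=3.7,interpolation=cv2.INTER_CUBIC))
delta([.5585,.0168,.097],.083,30)
E
```

```text
[0.56122355 0.01924443 0.09574987] 11.45 0.007899817289914965 [ 0.34914986 -1.71264002  1.83412244]
rows pos [-0.07 -0.06  0.02] rot [-0.04 -0.01  0.02]
```

View pics/s9z.png

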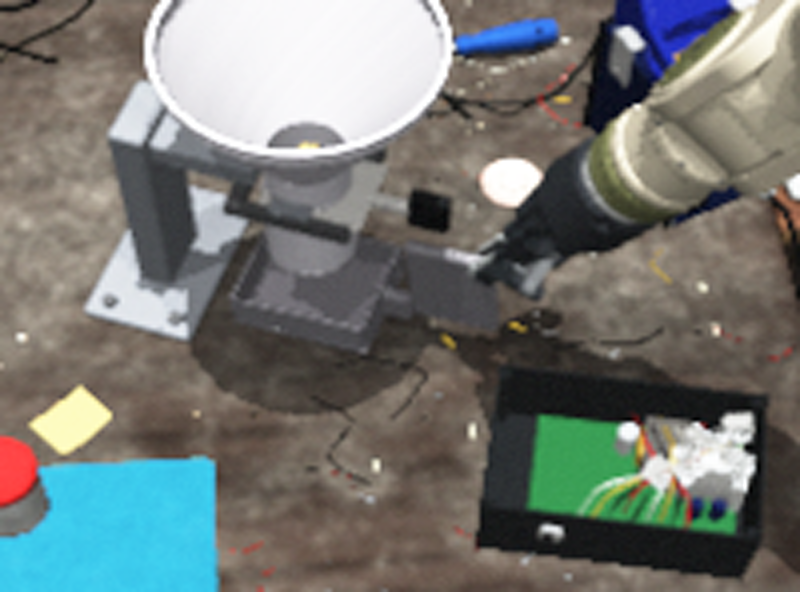

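```bash
python3 - <<'E'
from h import *
ds=eyes.read_camera('scene')
Z=lambda x,y:((x+.5)/4-.5+180,(y+.5)/3.7-.5+100)
r=np.array([onz(ds,*Z(x,y),.036)[:2] for x,y in [(233,295),(370,328),(402,258),(270,232)]]);print(r.round(4),r.mean(0))
print(proj(ds,[.6843,.0275,.0]), proj(ds,[.6843,.0275,.085]))
E
```

```text
[[ 0.7326  0.0729]
 [ 0.6234  0.0588]
 [ 0.6296 -0.0147]
 [ 0.735   0.0039]] [0.68015487 0.03019652]
[258.83759707 179.92822243] [257.89069865 164.45207779]
```

Call:
move_arm --commands '[[[0,0,0],[0,0,0],-0.4],[[0,0,0],[0,0,0],0],[[0,0,0],[0,0,0],0.1],[[0,0,0],[0,0,0],0.1]]'

```text
clock: 11.95
tcp_pos: [0.56, 0.0188, 0.095]
orientation: [0.257, -0.038, 0.966, 0.013]
wrist_force: [-0.0, 0.2, -0.1]
finger_gap: 0.0469
```

Call:
move_arm --commands '[[[-0.15,0,0.3],[0,0,0],0.1],[[-0.3,0,0.5],[0,0,0],0.1],[[-0.3,0,0.5],[0,0,0],0.1],[[-0.3,0,0.45],[0,0,0],0.1],[[0,0,0],[0,0,0],0.1]]'

```text
clock: 12.45
tcp_pos: [0.519, 0.0185, 0.1681]
orientation: [0.259, -0.038, 0.965, 0.012]
wrist_force: [0.6, -0.1, -0.4]
finger_gap: 0.0468
```

```bash
python3 - <<'E'
from h import *
d,s=snap('scene','s10.png'); print(s['tcp_pos'],s['clock'],s['finger_gap'],s['wrist_force'])
cv2.imwrite('pics/s10z.png',cv2.resize(cv2.imread('pics/s10.png')[100:260,180:380],None,fx=4,fy=3.7,interpolation=cv2.INTER_CUBIC))
d,s=snap('wrist','w10.png')
delta([.588,.0205,.165],.085,30)
E
```

```text
[0.5189897  0.01845682 0.16808542] 12.45 0.04683647552790504 [ 0.57105988 -0.12585899 -0.44168326]
rows pos [ 1.73  0.05 -0.02] rot [-0.03 -0.01  0.04]
```

View pics/s10z.png

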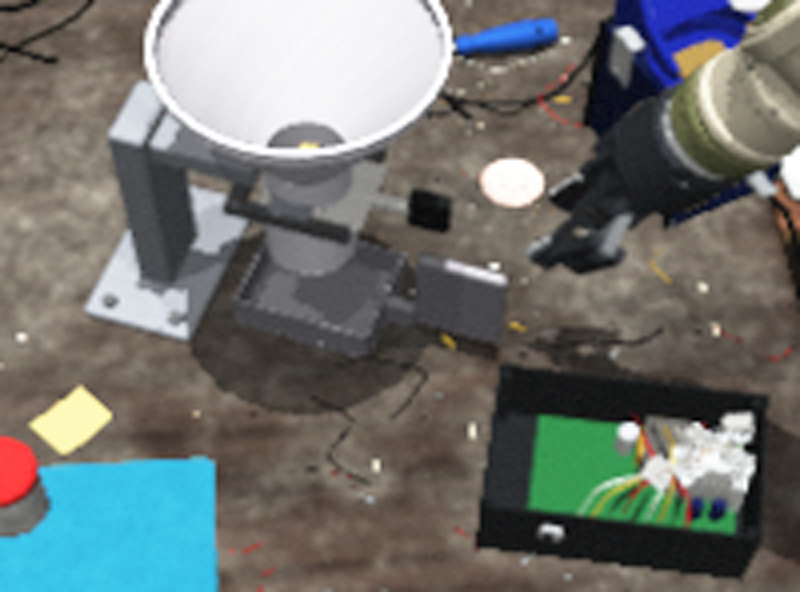

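View pics/w10.png

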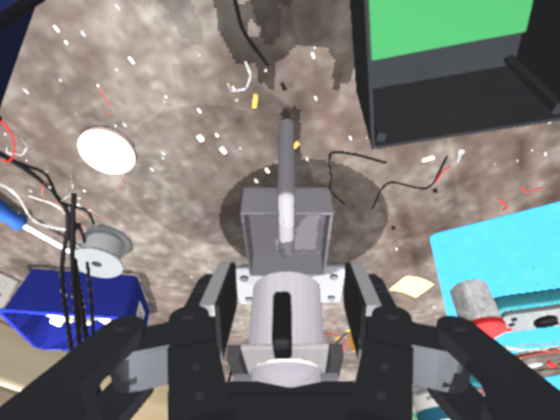

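```bash
python3 - <<'E'
from h import *
im=cv2.imread('pics/w10.png');cv2.imwrite('pics/w10z.png',cv2.resize(im[170:370,190:390],None,fx=3,fy=3,interpolation=cv2.INTER_CUBIC))
E
```

```text
(no output)
```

View pics/w10z.png

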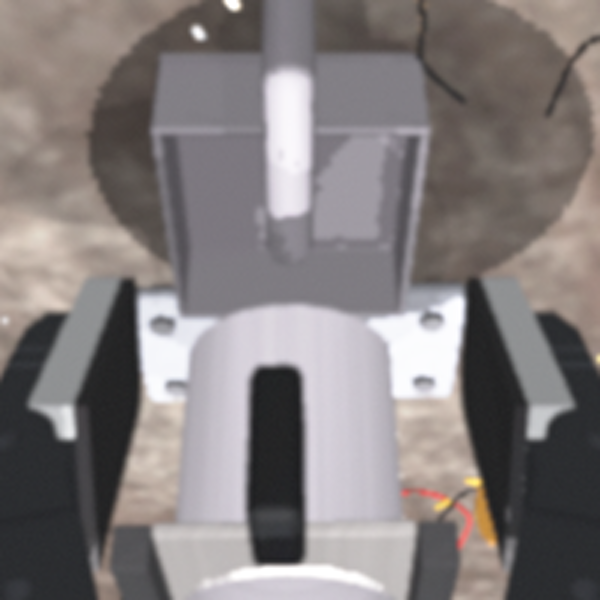

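```bash
python3 - <<'E'
from h import *
s=env.get_state();d=eyes.read_camera('wrist');print(s['tcp_pos'],s['clock'])
Z=lambda x,y:((x+.5)/3-.5+190,(y+.5)/3-.5+170)
r=np.array([onz(d,*Z(x,y),.036,s)[:2] for x,y in [(153,130),(430,127),(408,312),(183,312)]]);print(r.round(4),r.mean(0))
print('grip',onz(d,*Z(275,515),.183,s).round(4),onz(d,*Z(275,368),.147,s).round(4), 'rear',onz(d,*Z(278,565),.183,s).round(4))
print('foot front',[onz(d,*Z(x,y),.008,s).round(4) for x,y in [(138,290),(465,290)]])
print('plate',[onz(d,*Z(x,y),.108,s).round(4) for x,y in [(287,72),(289,215)]])
# spout bottom front edge
print('spout',onz(d,*Z(292,303),.085,s).round(4),[onz(d,*Z(x,y),.085,s).round(4) for x,y in [(190,350),(393,350)]])
E
```

```text
[0.51874775 0.01848279 0.16574003] 12.55
[[ 0.626  -0.0207]
 [ 0.618   0.0674]
 [ 0.7235  0.0767]
 [ 0.7299 -0.0112]] [0.67431476 0.02805724]
grip [0.5747 0.0168 0.183 ] [0.581  0.0168 0.147 ] rear [0.6002 0.0191 0.183 ]
foot front [array([ 0.7572, -0.0323,  0.008 ]), array([0.747, 0.107, 0.008])]
plate [array([0.5282, 0.0156, 0.108 ]), array([0.5758, 0.0195, 0.108 ])]
spout [0.6476 0.0255 0.085 ] [array([ 0.677 , -0.0055,  0.085 ]), array([0.6723, 0.0602, 0.085 ])]
```

Call:
move_arm --commands '[[[0.4,0,0],[0,0,0],0.1],[[0.5,0,0],[0,0,0],0.1],[[0.5,0,0],[0,0,0],0.1],[[0.25,0,0],[0,0,0],0.1],[[0,0,0],[0,0,0],-0.3]]' --newtons 80

```text
clock: 13.1
tcp_pos: [0.585, 0.0186, 0.1641]
orientation: [0.256, -0.038, 0.966, 0.013]
wrist_force: [0.6, -0.6, -0.5]
finger_gap: 0.0336
```

Call:
move_arm --commands '[[[0,0,0],[0,0,0],-0.6],[[0,0,0],[0,0,0],-1],[[0,0,0],[0,0,0],-1],[[0,0,0],[0,0,0],-1]]'

```text
clock: 13.5
tcp_pos: [0.5841, 0.0186, 0.1656]
orientation: [0.257, -0.038, 0.965, 0.013]
wrist_force: [-0.3, -1.0, -0.3]
finger_gap: 0.0001
```

```bash
python3 - <<'E'
from h import *
d,s=snap('scene','s11.png'); print(s['tcp_pos'],s['clock'],s['finger_gap'],s['wrist_force'])
cv2.imwrite('pics/s11z.png',cv2.resize(cv2.imread('pics/s11.png')[100:260,180:380],None,fx=4,fy=3.7,interpolation=cv2.INTER_CUBIC))
E
```

```text
[0.584051   0.01862306 0.16560445] 13.5 0.00012096724311613273 [-0.29002886 -0.97188963 -0.31132018]
```

View pics/s11z.png

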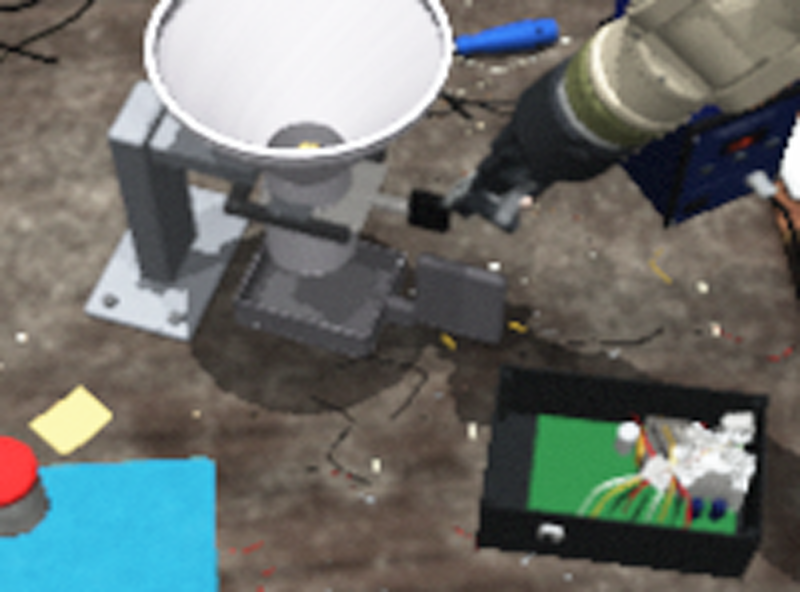

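```bash
python3 - <<'E'
from h import *
ds=eyes.read_camera('scene');s=env.get_state();z=R(s['orientation'])[:,2];p=s['tcp_pos'];print(p,z)
im=cv2.resize(cv2.imread('pics/s11.png')[120:200,240:340],None,fx=8,fy=8-.5,interpolation=cv2.INTER_CUBIC)
for t,c in [(-.054,(0,255,255)),(0,(0,0,255)),(.019,(0,255,0))]:
    u,v=proj(ds,p+t*z);cv2.circle(im,(int((u-240+.5)*8),int((v-120+.5)*7.5)),5,c,-1)
for P in [(.5905,.0185,.183),(.5755,.0175,.183),(.6055,.02,.183)]:
    u,v=proj(ds,P);cv2.circle(im,(int((u-240+.5)*8),int((v-120+.5)*7.5)),4,(255,0,0),-1)
cv2.imwrite('pics/s11y.png',im)
snap('wrist','w11.png')
E
```

```text
[0.58429953 0.01862426 0.16572257] [ 0.49629138  0.04410053 -0.86703518]
```

View pics/s11y.png

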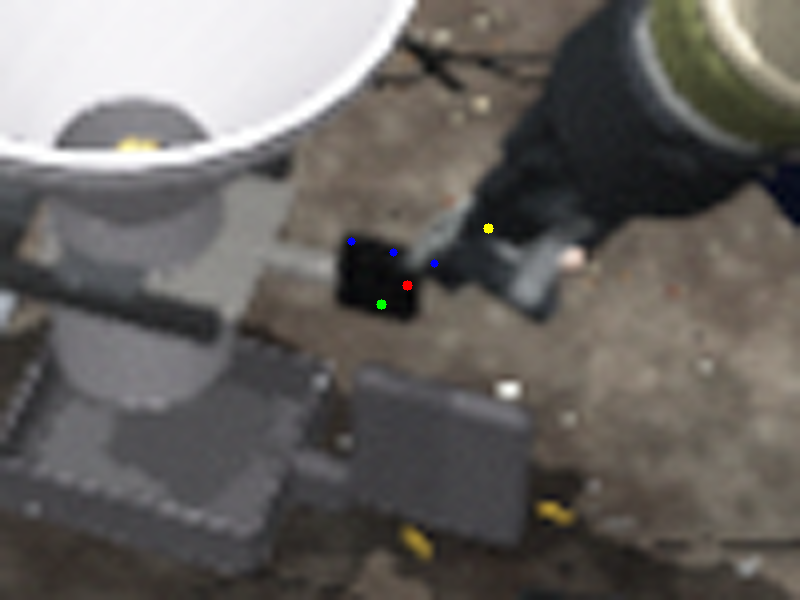

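View pics/w11.png

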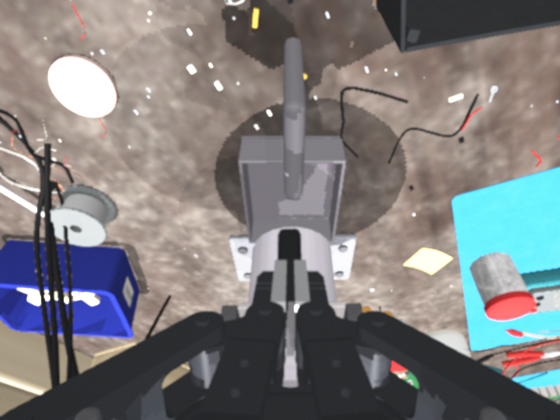

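```bash
python3 - <<'E'
from h import *
d=eyes.read_camera('wrist');s=env.get_state();M=np.linalg.inv(d['mount'])
def pw(Pt):
    c=M@np.append(Pt,1);q=c[:2]/c[2];q*=1+d['k1']*(q@q);return (d['mtx'][:2,:2]@q+d['mtx'][:2,2]).round(1)
for z in (-.02,-.01,0,.01,.019,.03): print(z,pw([0,0,z]))
Rm=R(s['orientation'])
for P in [(.5755,.0175,.183),(.5755,.0175,.147),(.6055,.02,.183),(.6055,.02,.147),(.5905,.0185,.165)]:
    t=Rm.T@(np.array(P)-s['tcp_pos']);print(P,'tool',t.round(4),pw(t))
cv2.imwrite('pics/w11z.png',cv2.resize(cv2.imread('pics/w11.png')[210:410,190:390],None,fx=3,fy=3,interpolation=cv2.INTER_CUBIC))
E
```

```text
-0.02 [292.3 280. ]
-0.01 [292.2 269.9]
0 [292.  260.9]
0.01 [291.9 252.9]
0.019 [291.8 246.3]
0.03 [291.7 239. ]
(0.5755, 0.0175, 0.183) tool [-0.0009 -0.0003 -0.0195] [291.6 281.2]
(0.5755, 0.0175, 0.147) tool [ 0.017  -0.0005  0.0117] [291.  220.9]
(0.6055, 0.02, 0.183) tool [-0.027  -0.0002 -0.0045] [291.6 313.3]
(0.6055, 0.02, 0.147) tool [-0.0091 -0.0004  0.0267] [291.1 255.8]
(0.5905, 0.0185, 0.165) tool [-0.005  -0.0006  0.0036] [290.8 266.9]
```

View pics/w11z.png

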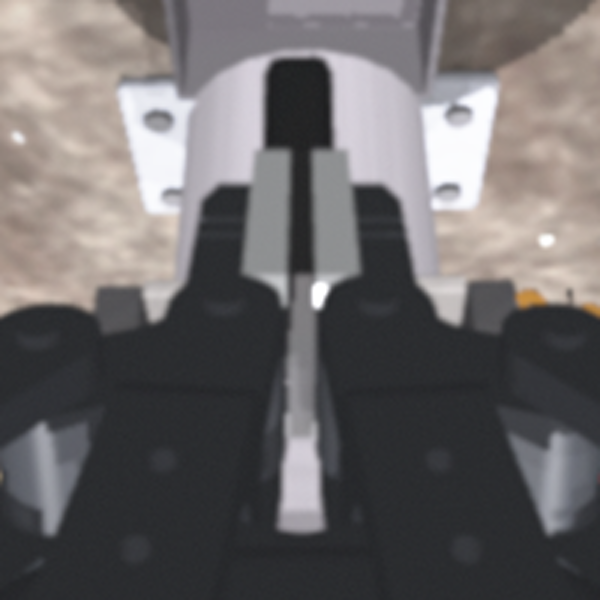

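```bash
python3 - <<'E'
from h import *
print(env.tcp_to_tips)
ds=eyes.read_camera('scene');s=env.get_state();p=s['tcp_pos'];Rm=R(s['orientation'])
for u,v in [(460,285),(415,262),(430,285)]:
    o,r=ray(ds,u/8-.5+240,v/7.5-.5+120)
    for yy in (.0186,.03): 
        P=o+r*(yy-o[1])/r[1];print((u,v),P.round(4),'tool',(Rm.T@(P-p)).round(4))
E
```

```text
0.019
(460, 285) [0.5651 0.0186 0.1771] tool [ 0.011   0.0016 -0.0195]
(460, 285) [0.561  0.03   0.1937] tool [ 0.0055  0.0134 -0.0354]
(415, 262) [0.5822 0.0186 0.1817] tool [-0.0061  0.0002 -0.015 ]
(415, 262) [0.5779 0.03   0.1982] tool [-0.0113  0.012  -0.031 ]
(430, 285) [0.5761 0.0186 0.1708] tool [ 0.0046  0.0007 -0.0086]
(430, 285) [0.5719 0.03   0.1875] tool [-0.0008  0.0125 -0.0247]
```

```bash
python3 - <<'E'
from h import *
d=eyes.read_camera('wrist');M=np.linalg.inv(d['mount'])
def pw(Pt):
    c=M@np.append(Pt,1);q=c[:2]/c[2];q*=1+d['k1']*(q@q);return (d['mtx'][:2,:2]@q+d['mtx'][:2,2]).round(1)
for x in (.011,0,-.011):
  for z in (-.04,-.03,-.02,-.01,0,.01,.019): print(x,z,pw([x,0,z]),pw([x,.01,z]))
E
```

```text
0.011 -0.04 [292.7 278.8] [319.  278.8]
0.011 -0.03 [292.5 267.2] [317.1 267.2]
0.011 -0.02 [292.4 257.1] [315.4 257.1]
0.011 -0.01 [292.2 248.2] [313.9 248.2]
0.011 0 [292.1 240.3] [312.6 240.3]
0.011 0.01 [292.  233.1] [311.4 233.1]
0.011 0.019 [291.9 227.3] [310.4 227.3]
0 -0.04 [292.7 304.2] [318.3 304.1]
0 -0.03 [292.5 291.3] [316.5 291.3]
0 -0.02 [292.3 280. ] [314.9 279.9]
0 -0.01 [292.2 269.9] [313.5 269.9]
0 0 [292.  260.9] [312.2 260.9]
0 0.01 [291.9 252.9] [311.  252.9]
0 0.019 [291.8 246.3] [310.1 246.3]
-0.011 -0.04 [292.6 328.3] [317.6 328.3]
-0.011 -0.03 [292.4 314.2] [315.9 314.2]
-0.011 -0.02 [292.2 301.8] [314.3 301.8]
-0.011 -0.01 [292.1 290.7] [313.  290.7]
-0.011 0 [292.  280.8] [311.8 280.8]
-0.011 0.01 [291.9 271.9] [310.7 271.9]
-0.011 0.019 [291.8 264.7] [309.7 264.7]
```

Call:
move_arm --commands '[[[-0.1,0,0],[0,0,0],0.1],[[0,0,0],[0,0,0],0.1],[[0,0,0],[0,0,0],0.1],[[0,0,0],[0,0,0],0.1]]'

```text
clock: 14.2
tcp_pos: [0.5805, 0.0186, 0.1655]
orientation: [0.257, -0.038, 0.965, 0.013]
wrist_force: [-0.5, 0.0, -0.3]
finger_gap: 0.0469
```

Call:
move_arm --commands '[[[0.25,0.02,-0.28],[0,0,0],0.1],[[0.25,0.02,-0.28],[0,0,0],0.1],[[0,0,0],[0,0,0],0.1]]'

```text
clock: 14.5
tcp_pos: [0.6003, 0.0203, 0.1416]
orientation: [0.256, -0.038, 0.966, 0.013]
wrist_force: [0.3, 1.0, 0.1]
finger_gap: 0.047
```

```bash
python3 - <<'E'
from h import *
d,s=snap('scene','s12.png'); print(s['tcp_pos'],s['clock'],s['finger_gap'],s['wrist_force'])
cv2.imwrite('pics/s12z.png',cv2.resize(cv2.imread('pics/s12.png')[120:200,240:340],None,fx=8,fy=7.5,interpolation=cv2.INTER_CUBIC))
snap('wrist','w12.png')
E
```

```text
[0.60031656 0.02032705 0.14155237] 14.5 0.04695770045839943 [0.32539782 1.00679722 0.07696737]
```

View pics/s12z.png

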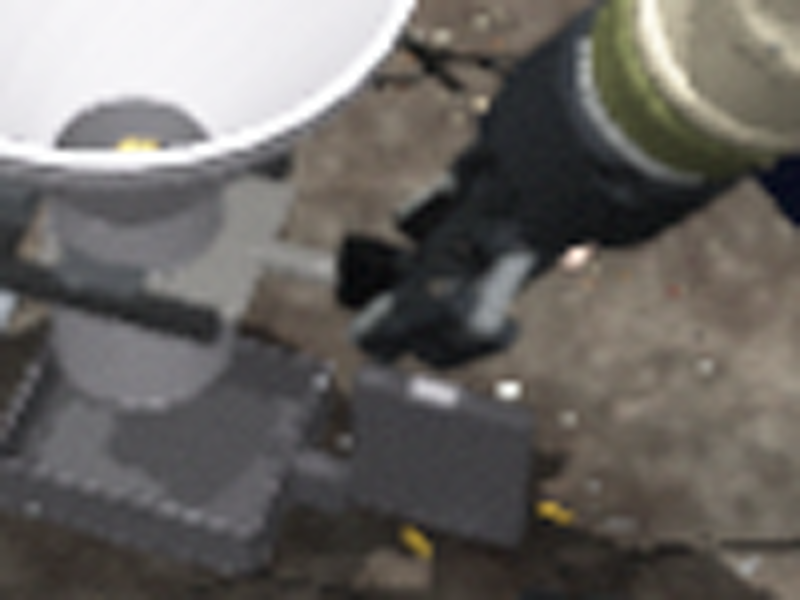

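View pics/w12.png

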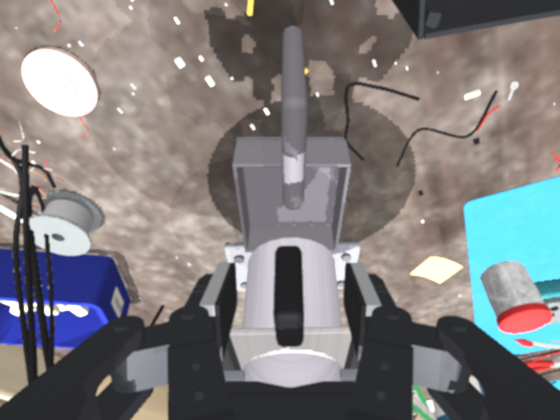

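Call:
move_arm --commands '[[[0,0,0],[0,0,0],-0.4],[[0,0,0],[0,0,0],-1],[[0,0,0],[0,0,0],-1],[[0,0,0],[0,0,0],-1]]' --newtons 80

```text
clock: 15.0
tcp_pos: [0.6007, 0.0198, 0.1439]
orientation: [0.258, -0.038, 0.965, 0.012]
wrist_force: [-1.3, -1.7, 3.6]
finger_gap: 0.01
```

```bash
python3 - <<'E'
from h import *
d,s=snap('scene','s13.png'); print(s['tcp_pos'],s['clock'],s['finger_gap'],s['wrist_force'])
cv2.imwrite('pics/s13z.png',cv2.resize(cv2.imread('pics/s13.png')[120:200,240:340],None,fx=8,fy=7.5,interpolation=cv2.INTER_CUBIC))
E
```

```text
[0.60073809 0.01975095 0.14392531] 15.0 0.010042862017135683 [-1.30709796 -1.7019718   3.56987111]
```

View pics/s13z.png

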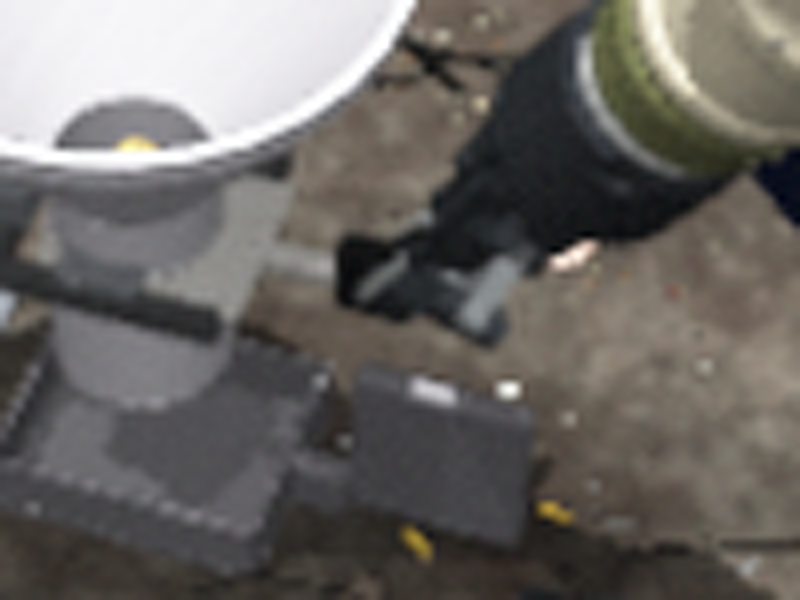

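Call:
move_arm --commands '[[[-0.1,-0.01,0],[0,0,0],-1],[[-0.2,-0.015,0],[0,0,0],-1],[[-0.25,-0.02,0],[0,0,0],-1],[[-0.25,-0.02,0],[0,0,0],-1],[[-0.25,-0.02,0],[0,0,0],-1]]'

```text
clock: 15.55
tcp_pos: [0.5589, 0.0156, 0.144]
orientation: [0.258, -0.037, 0.965, 0.011]
wrist_force: [4.3, -6.3, 0.2]
finger_gap: 0.0101
```

Call:
move_arm --commands '[[[-0.2,-0.015,0],[0,0,0],-1],[[-0.15,-0.01,0],[0,0,0],-1],[[0,0,0],[0,0,0],-1]]'

```text
clock: 15.85
tcp_pos: [0.5442, 0.0141, 0.1439]
orientation: [0.258, -0.037, 0.965, 0.011]
wrist_force: [-1.8, -7.7, 4.5]
finger_gap: 0.0104
```

```bash
python3 - <<'E'
from h import *
d,s=snap('scene','s14.png'); print(s['tcp_pos'],s['clock'],s['finger_gap'],s['wrist_force'])
cv2.imwrite('pics/s14z.png',cv2.resize(cv2.imread('pics/s14.png')[100:220,220:370],None,fx=5,fy=5,interpolation=cv2.INTER_CUBIC))
d,s=snap('top','t14.png');cv2.imwrite('pics/t14z.png',cv2.resize(cv2.imread('pics/t14.png')[40:200,280:420],None,fx=3.7,fy=3.7,interpolation=cv2.INTER_CUBIC))
E
```

```text
[0.54420587 0.01406397 0.14389839] 15.85 0.010353014844182431 [-1.84427824 -7.68167333  4.54005801]
```

View pics/s14z.png

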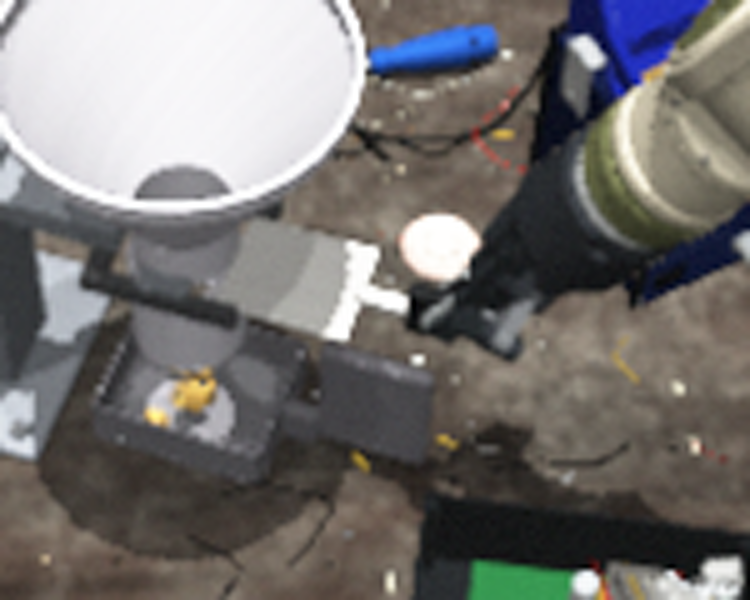

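View pics/t14z.png

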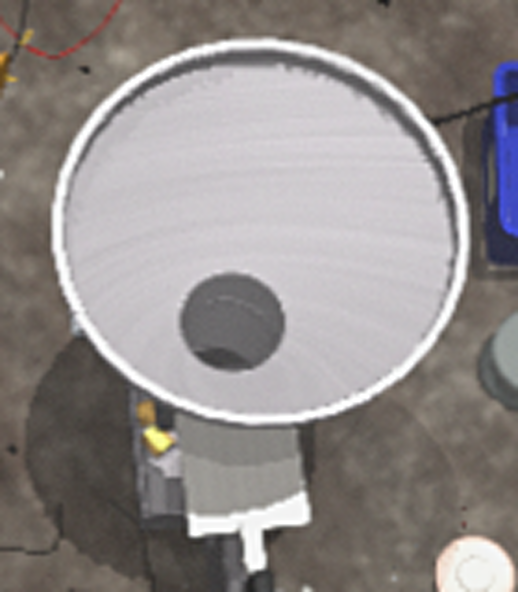

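```bash
python3 - <<'E'
from h import *
d,s=snap('wrist','w14.png'); cv2.imwrite('pics/w14z.png',cv2.resize(cv2.imread('pics/w14.png')[100:300,180:400],None,fx=3.5,fy=3,interpolation=cv2.INTER_CUBIC))
d,s=snap('scene','s15.png');cv2.imwrite('pics/s15z.png',cv2.resize(cv2.imread('pics/s15.png')[155:205,230:290],None,fx=12,fy=12,interpolation=cv2.INTER_CUBIC))
E
```

View pics/w14z.png

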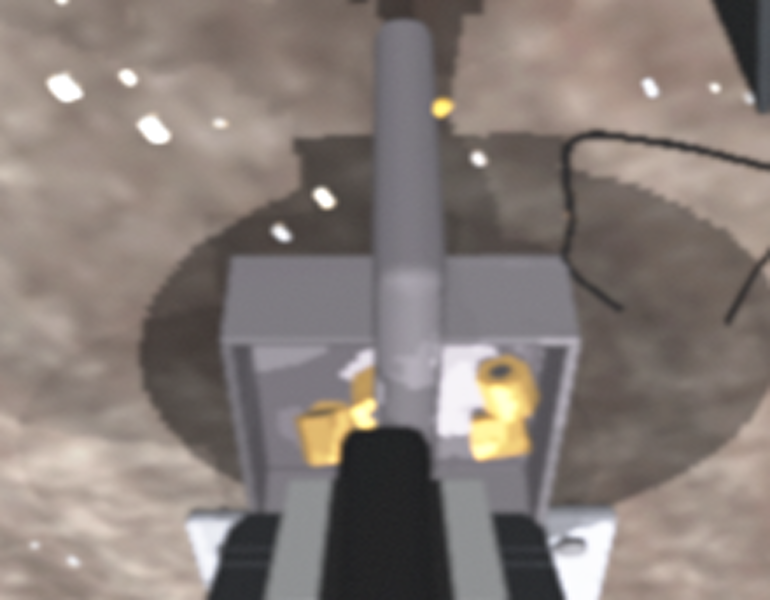

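View pics/s15z.png

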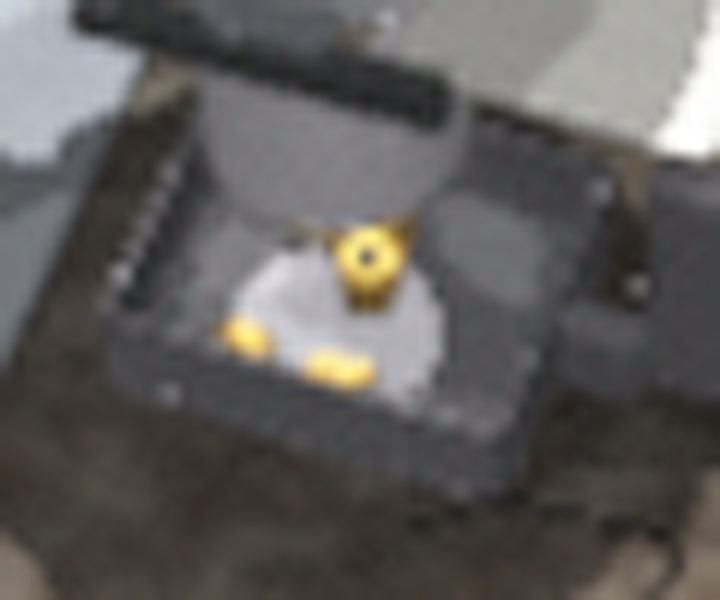

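Call:
move_arm --commands '[[[0.15,0.01,0],[0,0,0],-1],[[0.25,0.02,0],[0,0,0],-1],[[0.25,0.02,0],[0,0,0],-1],[[0.25,0.02,0],[0,0,0],-1],[[0.25,0.02,0],[0,0,0],-1]]'

```text
clock: 16.55
tcp_pos: [0.5906, 0.0188, 0.1439]
orientation: [0.258, -0.038, 0.965, 0.012]
wrist_force: [-2.2, -4.2, 5.5]
finger_gap: 0.0101
```

Call:
move_arm --commands '[[[0.25,0.02,0],[0,0,0],-1],[[0.1,0.01,0],[0,0,0],-1],[[0.06,0,0],[0,0,0],-1],[[0,0,0],[0,0,0],-1]]'

```text
clock: 16.95
tcp_pos: [0.605, 0.0202, 0.1438]
orientation: [0.257, -0.038, 0.966, 0.012]
wrist_force: [-15.5, -4.2, 17.1]
finger_gap: 0.0104
```

```bash
python3 - <<'E'
from h import *
s=env.get_state();print(s['tcp_pos'],s['clock'],s['wrist_force'],s['finger_gap'])
E
```

```text
[0.60501223 0.02019605 0.14384571] 16.95 [-15.51784474  -4.23470169  17.14286565] 0.010402443978403824
```

Call:
move_arm --commands '[[[0.06,0,0],[0,0,0],-1],[[0,0,0],[0,0,0],-1]]'

```text
clock: 17.15
tcp_pos: [0.6051, 0.0202, 0.1437]
orientation: [0.255, -0.037, 0.966, 0.012]
wrist_force: [-32.2, -5.7, 29.7]
finger_gap: 0.0102
```

```bash
python3 - <<'E'
from h import *
d,s=snap('scene','s16.png');print(s['tcp_pos'],s['clock'],s['wrist_force'],s['finger_gap'])
cv2.imwrite('pics/s16z.png',cv2.resize(cv2.imread('pics/s16.png')[120:200,240:340],None,fx=8,fy=7.5,interpolation=cv2.INTER_CUBIC))
E
```

```text
[0.60508367 0.02022089 0.14372842] 17.15 [-32.21952167  -5.72124318  29.73890071] 0.010235427135779277
```

View pics/s16z.png

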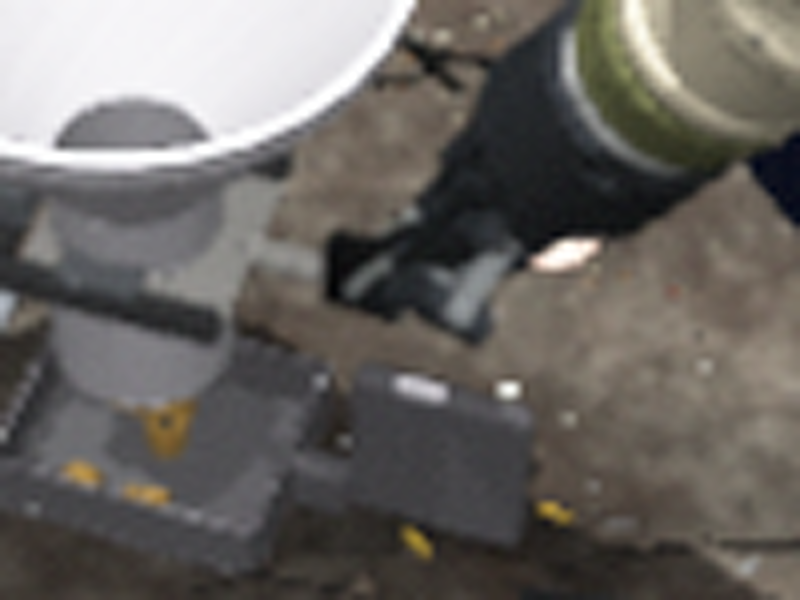

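Pushing further only raised the force (15 to 32 N) with x still at 0.605, so the gate is at its stop. I'll unload, open and back out.

Call:
move_arm --commands '[[[-0.08,0,0],[0,0,0],-1],[[0,0,0],[0,0,0],-0.4],[[0,0,0],[0,0,0],0.1],[[0,0,0],[0,0,0],0.1],[[0,0,0],[0,0,0],0.1]]'

```text
clock: 17.7
tcp_pos: [0.6058, 0.0209, 0.1424]
orientation: [0.257, -0.038, 0.966, 0.013]
wrist_force: [0.1, 0.2, 0.1]
finger_gap: 0.0472
```

Call:
move_arm --commands '[[[-0.15,-0.01,0.27],[0,0,0],0.1],[[-0.3,-0.02,0.5],[0,0,0],0.1],[[-0.4,-0.02,0.5],[0,0,0],0.1],[[-0.6,0,0.3],[0,0,0],0.1],[[-0.6,0,0],[0,0,0],0.1]]'

```text
clock: 18.2
tcp_pos: [0.5248, 0.0184, 0.2092]
orientation: [0.259, -0.038, 0.965, 0.012]
wrist_force: [-0.7, -0.1, -0.4]
finger_gap: 0.0468
```

```bash
python3 - <<'E'
from h import *
d,s=snap('wrist','w17.png');print(s['tcp_pos'],s['clock'],s['wrist_force'],s['finger_gap'])
cv2.imwrite('pics/w17z.png',cv2.resize(cv2.imread('pics/w17.png')[150:350,180:380],None,fx=3,fy=3,interpolation=cv2.INTER_CUBIC))
d,s=snap('scene','s17.png');cv2.imwrite('pics/s17z.png',cv2.resize(cv2.imread('pics/s17.png')[120:220,230:340],None,fx=7,fy=6,interpolation=cv2.INTER_CUBIC))
E
```

```text
[0.52476324 0.01843609 0.20917791] 18.2 [-0.71268112 -0.07280267 -0.40338994] 0.0467869741371672
```

View pics/w17z.png

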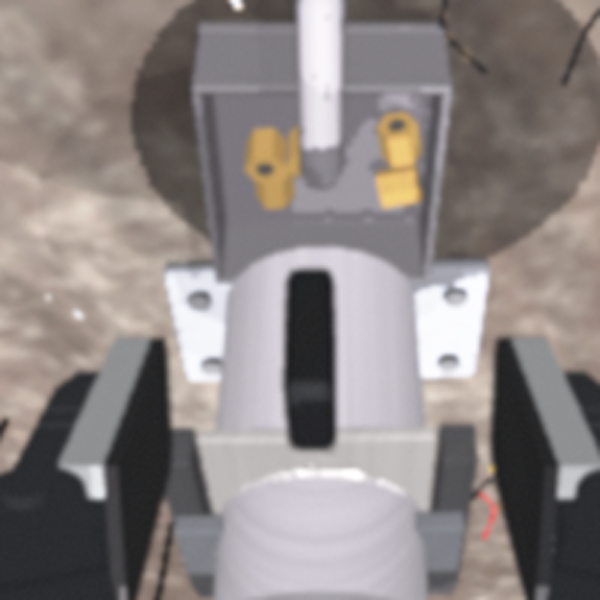

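View pics/s17z.png

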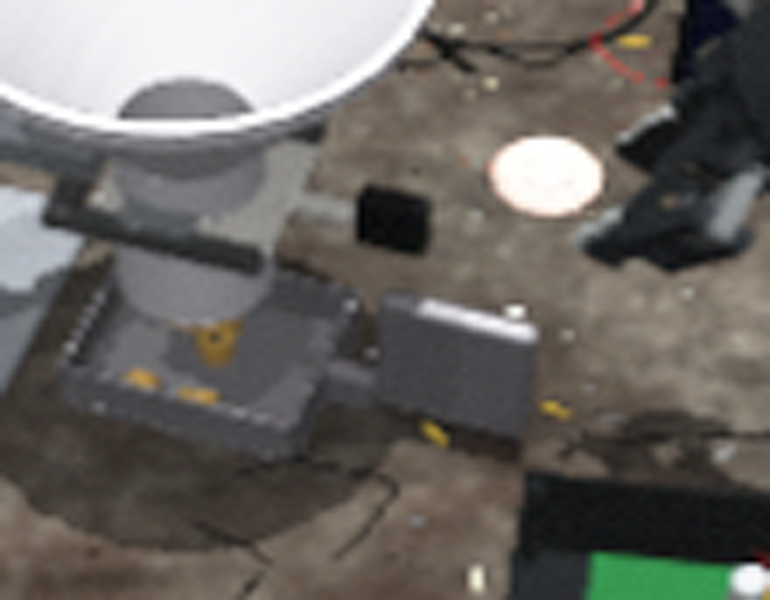

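Two standoffs are clear on the right and at least two on the left, and the plate may hide the fifth. I'll look from the side.

Call:
move_arm --commands '[[[-0.5,-0.6,0.3],[0,0,0],0.1],[[-0.2,-0.9,0.3],[0,0,0],0.1],[[0,-0.9,0.2],[0,0,0],0.1],[[0,-0.6,0],[0,0,0],0.1],[[0,0,0],[0,0,0],0.1]]'

```text
clock: 18.8
tcp_pos: [0.497, -0.1047, 0.239]
orientation: [0.258, -0.036, 0.965, 0.012]
wrist_force: [0.6, 0.6, -0.1]
finger_gap: 0.0469
```

```bash
python3 - <<'E'
from h import *
d,s=snap('wrist','w18.png');print(s['tcp_pos'],s['clock'])
cv2.imwrite('pics/w18z.png',cv2.resize(cv2.imread('pics/w18.png')[150:350,280:480],None,fx=3,fy=3,interpolation=cv2.INTER_CUBIC))
d,s=snap('top','t18.png');cv2.imwrite('pics/t18z.png',cv2.resize(cv2.imread('pics/t18.png')[40:200,280:420],None,fx=3.7,fy=3.7,interpolation=cv2.INTER_CUBIC))
E
```

```text
[ 0.497024   -0.10474047  0.23898446] 18.8
```

View pics/w18.png

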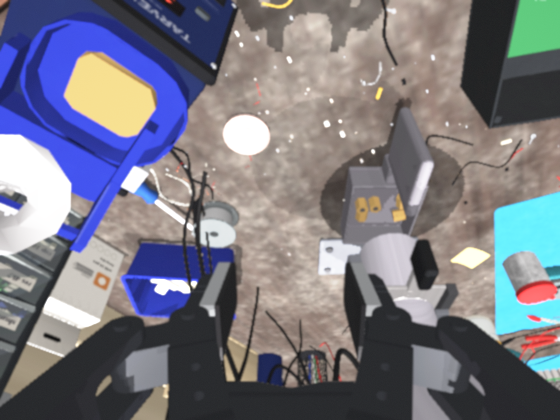

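View pics/w18z.png

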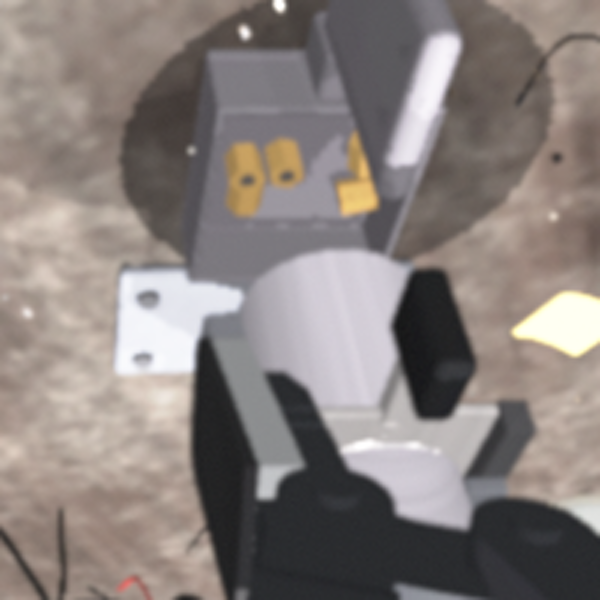

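View pics/t18z.png

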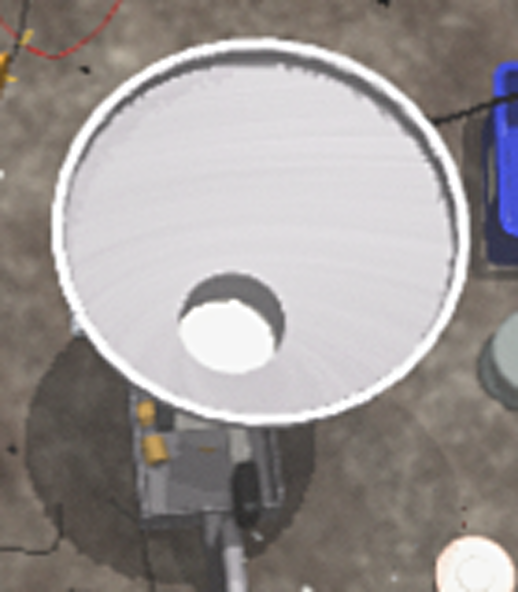

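The side view shows five brass pieces in the pan: an end-to-end pair at (243,180), one at (285,160), and two at (357,150) and (357,195). The top view shows the gate closing an empty throat, and the arm is clear of everything.

```bash
python3 - <<'E'
from h import *
d,s=snap('top','t19.png')
a=cv2.imread('pics/top0.png');b=cv2.imread('pics/t19.png')
for n,(x0,y0,x1,y1) in {'lid':(392,180,425,210),'plug':(148,225,172,245)}.items(): print(n,cv2.absdiff(a[y0:y1,x0:x1],b[y0:y1,x0:x1]).mean())
print(s['clock'],job.hand_in())
E
```

```text
lid 2.5148148148148146
plug 2.33125
the job is handed in; nothing more can be done
18.9 None
```

The tray is standing under the outlet with the standoffs in it, the gate is pushed back home, and the job was handed in at 18.9 s. No verdict came back, so what follows is my own reading of the pictures and forces.

**What I did**
- **Tray:** I carried it to the outlet and set it down with the gate still shut.
- **Gate:** I pulled it out about 57 mm, which emptied the throat, then pushed it home again.

**Last checks**
- **Gate:** shut. It was at a hard stop: pushing harder took the force from 15 to 32 N with no movement. The top view shows the throat empty and closed.
- **Standoffs:** I counted five in the pan, but one pair lies end to end and partly overlaps in the view, so that count rests on how I read the picture.
- **Tray position:** flat, with its centre measured about 5–10 mm from the outlet axis before the gate was opened. Later pictures showed no visible shift.
- **Lid and connector:** unchanged in before-and-after pictures.

**What went wrong or disagreed**
- **Dropped tray:** the first grip on the tray slipped during the lift, and the tray slid about 8 cm before I picked it up again.
- **Missed gate grip:** the first attempt at the gate closed on nothing. In both cases the pads seemed to sit about 25 mm farther back than the stated grasp point. Reaching about that much farther fixed the gate grip.
- **Camera disagreement:** the wrist and scene cameras differed by 5–10 mm on some points.

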